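Hang the lift-off door on its two hinge pins and push it shut

ROBOT

A 6-joint arm with a two-finger parallel gripper is mounted at the origin on a cart in front of the work surface, level with it; the furniture and walls round the work are solid. World frame = base frame: x ahead of the robot, y to its left, z up, the work surface at z = 0. Lengths are in m, angles in degrees, forces in N, time in s.
With the tool pointing down it reaches from about 0.375 to 0.75 m from the base axis. Payload 9 kg.
Tool frame: the origin (TCP) lies midway between the tips of the shut fingers; the grasp point (between the pads) lies 19 mm behind it; z points along the fingers, y is the direction in which the jaws open and shut (so a half turn about z gives the same grasp; the last joint's range is limited). The gripper opens to 85 mm and grips with 20 to 120 N. Pads are 22 mm wide; open, the fingers measure 114 mm over their backs; the gripper's body (76 mm by 85 mm) begins 54 mm behind the grasp point. The pads swing forward as they close: fully open they stand 13 mm farther back than shut.
Start: joints at [-83.635, 5.964, 5.575, 89.605, 0, 77.527], TCP at [0.194, -0.568, 0.231] pointing down, gripper open.
Joint ranges: [-171.21, 171.21], [-48.23, 106.86], [-62.78, 66.21], [-105.2, 120.99], [-86.42, 89.51], [-180, 180]. Speed limits (degrees/s): [127.2, 127.2, 147.25, 180, 180, 180].

INTERFACE

Orientations are given as a 3x3 rotation matrix whose columns are the frame's x, y, z axes.
In Python, from station import manip gives the robot as it stands.
- The arm moves only by the tool carry_out, never from a script. Its argument "commands" is a list of rows, each an object of numbers: "claw": the closure, from -1 (fully open) to 1 (shut); "tx", "ty", "tz": the shift along the tool's x, y, z in mm; "spin": the turn about the tool's z in units of 5 degrees (1.0 is 5 degrees). In form: [{"claw": .., "tx": .., "ty": .., "tz": .., "spin": ..}, ...]. A call has 1 to 20 rows; each row shifts and turns the pose as measured when the row begins, along the tool's axes as they then stand; what a row does not reach is not made up. A row lasts 1/10 s, in which the tool goes at most 50 mm and 8.59 degrees, less where a joint would pass 70% of its speed; a pose out of reach is approached as far as the arm can. A call is refused whole if a number of a shift passes 50 or a number of a turn 1, either way. A call with a gripper value outside its range is refused whole. The fingers move at their own pace and stop on an object; "grip_force" is the grip in N (left out, the last holds). Time passes only in rows, so rows that do not move let the fingers close. It gives the time, the measured TCP pose, the force and the opening at its end, in the units of the state.
- manip.state(): the state, without advancing time (a new reading comes with each control period).
- manip.get_image(name): name is "scene" or "top" or "wrist"; returns the picture (384x512x3 uint8, red, green, blue); there is no depth.
- manip.camera_info(name): a dict with "K" (3x3 intrinsics, pixels), "position" and "orientation" of the camera in the world; the wrist camera has in their place "hand_eye" (4x4, takes a point from camera to tool coordinates, whose origin is the TCP and whose axes are the flange's). Camera axes: x right, y down, z forward; pixel columns grow to the right and rows downward; lengths in m; the calibration is good to about 2 mm. A picture is of the moment at which its call begins: read the wrist's pose just before it. camera_info takes no time and is no camera call.
- manip.close_job(): hands the job in, once; it reports no verdict.
The state is a dict: "t": time; "joint_positions": joint angles; "dq": joint speeds; "tau": joint torques, N m; "eef_pos": TCP position; "ee_rot": TCP orientation; "contact_force": force on the tool from outside, world axes, zero at the start; "wrist_torque": the same for the moment, N m; "grip_width": finger opening in m.
Only numpy, scipy, OpenCV 4.12 (cv2) and the standard library are available. Lean on these libraries where they do the work, as an engineer would, in place of code of your own. Each camera call takes 0.05 s, during which the arm holds its last target.

TASK

Put the loose door back on the open control housing: lift it out of its stand, hold it swung well open (about a right angle) at the housing's hinge side, lower both knuckles onto the two upright hinge pins until they are fully down, and let go. Then push it fully shut against the housing. The hinge strip may be clamped a centimetre to either side of its middle, so feel for the pins rather than forcing the door down, and leave the other things on the desk where they are.

Things in the scene. Friction and masses are not known exactly. Their poses are not given: they have to be found in the camera images.
- housing: Fixed grey sheet-metal housing, 110 (x) x 180 (y) x 135 mm (z). Origin under its centre on the 3 mm thick blue mat, z up. Its front (own -x, at x = -55 mm) has the door opening, y -40..+40, z 30..120 mm. On the front near its +y edge a steel hinge strip carries two upright pins, one above the other on one vertical axis 14 mm ahead of the front. The strip holds still under loads below 60 N.
- hinge_nominal (a point): Housing axes. Pin axis at the lower seat (35 mm up) IF the strip were mid-slot. The true axis, NOT given, is up to 12 mm from here along housing +y or -y (no offset in x, z). Relative to here: lower pin z 0..14, upper pin z 54..68 mm; each 8 mm in diameter, the top 1.5 mm bevelled. Under each pin a seat plate 4 mm thick, 8 mm to each side (y) of the axis, from 10 mm ahead of it back to the strip.
- door_mid (a point): Centre of the loose door's panel, door axes: 10 mm thick (x; louvred outer face to -x), 110 mm wide (y), 110 mm high (z up), 0.3 kg, grey. Knuckles beyond its +y edge. A small pull, 12 mm proud, on the outer face 46 mm towards -y, 5 mm below here. Starts upright in the stand, bottom 6 mm above the desk; hung, 18 mm. Shut, its axes are parallel to the housing's. No latch: it stays where pushed.
- knuckle_low (a point): Centre of the lower end of the lower knuckle's bore, with the door's axes: door_mid + (-7.5, +66, -35) mm. Each knuckle is a vertical tube, 18 mm outside diameter, 10.4 mm bore, 18 mm long, open at both ends. When fully down, this point lies on the pin axis at the lower seat, level with hinge_nominal.
- knuckle_up (a point): Centre of the lower end of the upper knuckle's bore: 54 mm straight above knuckle_low.
- free_edge (a point): Middle of the door's free edge (its -y edge): door_mid + (0, -55, 0) mm.
- door_stand: Fixed black stand, 60 (x) x 80 (y) x 33 mm (z), origin under its centre, with a slot along its y, 12 mm wide, 27 mm deep, in which the door starts.
- screw_tin: Bystander: open round tin, 62 mm across, 16 mm high; origin under its centre.
- loupe: Bystander: black eye loupe, 38 mm across, 32 mm high; origin under its centre.
- screwdriver: Bystander: screwdriver 146 mm long lying along its own y; origin under its centre.
Mind the look-alikes: they are no part of the job. There is more than one size of the part that bears door_mid; the job needs the larger.

How it is judged (in metres and radians):
On the way:
1. the door hangs fully down on both pins, upright, open by more than 35 degrees and let go (z of knuckle_low in the frame of hinge_nominal between -0.003 and 0.003 m and x of knuckle_low in the frame of hinge_nominal between -0.004 and 0.004 m and y of knuckle_low in the frame of hinge_nominal between -0.016 and 0.016 m and x of knuckle_up in the frame of hinge_nominal between -0.005 and 0.005 m and angle between door_mid's own z axis and vertical below 0.06 rad and contact force between the fingers and door below 0.3 N and angle between the x axis of door_mid and the x axis of housing, either way round above 0.61 rad), for 0.2 s.
At the end, for the whole second after the job is handed in: Door on both pins: knuckle_low level with the lower seat to 3 mm, within 4 mm of hinge_nominal in housing x and 16 mm in y; knuckle_up within 5 mm in x; upright to 0.06 rad; shut: within 0.09 rad of the front, free edge y < -30 mm and at most 72 mm ahead of the housing centre; let go, at rest (z of knuckle_low in the frame of hinge_nominal between -0.003 and 0.003 m and x of knuckle_low in the frame of hinge_nominal between -0.004 and 0.004 m and y of knuckle_low in the frame of hinge_nominal between -0.016 and 0.016 m and x of knuckle_up in the frame of hinge_nominal between -0.005 and 0.005 m and angle between door_mid's own z axis and vertical below 0.06 rad and contact force between the fingers and door below 0.3 N and angle between the x axis of door_mid and the x axis of housing, either way round below 0.09 rad and y of free_edge in the frame of housing below -0.03 m and x of free_edge in the frame of housing above -0.072 m and linear speed of door below 0.02 m/s and angular speed of door below 0.1 rad/s); the robot touches nothing.
It fails at once if a bystander is moved by more than 20 mm (distance of any of screw_tin, loupe, screwdriver from where it was at the start of the episode above 0.02 m).
It fails at once if the door is forced against the housing or its hinge with more than 35 N (contact force between door and housing above 35 N).
It also fails if it takes over 72 s, if anything falls off the work surface, if the arm or the gripper's body presses on something with over 40 N, if the wrist force passes 120 N, or if a joint passes its speed limit or range.

## Working session

There is one attempt and no reset: what is moved stays moved. The work goes in short steps, Python scripts to look and compute and a tool call to move; the robot and the scene stay as the last step left them, time stands still between calls to the robot, and variables do not carry over. Pictures are saved under pics/ and viewed, and the job is handed in when it is done.

Besides the shell and the picture viewer there is one more tool, called after "Request:" as name([rows], argument=value, ...), one row to a line, values as JSON. carry_out: Moves the arm, as the interface text tells. Its arguments: {"type":"object","properties":{"commands":{"type":"array"},"grip_force":{"type":"number"}},"required":["commands"]}

```bash
ls; mkdir -p pics; python3 - <<'E'
from station import manip
import cv2
print(manip.state())
for n in ["scene","top","wrist"]:
    print(n,manip.camera_info(n))
    cv2.imwrite(f"pics/{n}0.png",manip.get_image(n)[:,:,::-1])
E
```

```text
pics
{'t': 0.0, 'joint_positions': array([-8.36339625e+01,  5.99643861e+00,  5.52780720e+00,  8.96036415e+01,
        5.86916996e-04,  7.75258061e+01]), 'dq': array([ 0.04385439, -0.04452192,  0.04888907,  0.05217367, -0.00126427,
       -0.01819831]), 'tau': array([ 2.97365892e-03, -5.56922793e+01,  5.03650546e+01,  1.64064491e-02,
       -1.05162148e-04, -4.28555580e-06]), 'eef_pos': array([ 0.19372535, -0.56753047,  0.23055178]), 'ee_rot': array([[ 9.46422762e-01,  3.22930238e-01, -1.29683403e-04],
       [ 3.22930141e-01, -9.46421972e-01,  1.25475807e-03],
       [ 2.82464100e-04, -1.22941028e-03, -9.99999204e-01]]), 'contact_force': array([ 0.50212379, -0.05129942, -0.13623038]), 'wrist_torque': array([ 0.0038387 , -0.02487891,  0.02294224]), 'grip_width': 0.08516410087597365}
scene {'K': array([[390.90542306,   0.        , 254.82118084],
       [  0.        , 390.90542306, 191.47178308],
       [  0.        ,   0.        ,   1.        ]]), 'position': array([0.03543345, 0.9014255 , 0.76743593]), 'orientation': array([[-0.88522011, -0.25698546,  0.38774197],
       [-0.46499268,
[... 320 characters left out ...]
ray([[ 1.21871417e-02, -9.96792542e-01,  7.90955187e-02],
       [-9.99925549e-01, -1.21007824e-02,  1.57107121e-03],
       [-6.08914402e-04, -7.91087768e-02, -9.96865804e-01]])}
wrist {'K': array([[301.32029908,   0.        , 248.78187182],
       [  0.        , 301.32029908, 189.26750925],
       [  0.        ,   0.        ,   1.        ]]), 'hand_eye': array([[-1.85752690e-03, -9.49760984e-01, -3.12970643e-01,
         7.97688180e-02],
       [ 9.99998087e-01, -1.95621315e-03,  1.31507477e-06,
        -4.24820773e-04],
       [-6.13486292e-04, -3.12970042e-01,  9.49762800e-01,
        -1.43631266e-01],
       [ 0.00000000e+00,  0.00000000e+00,  0.00000000e+00,
         1.00000000e+00]])}
```

View pics/scene0.png

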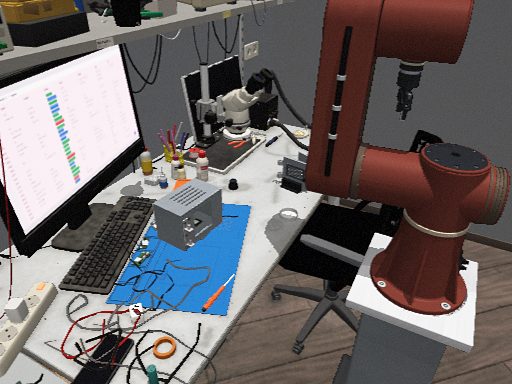

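View pics/top0.png

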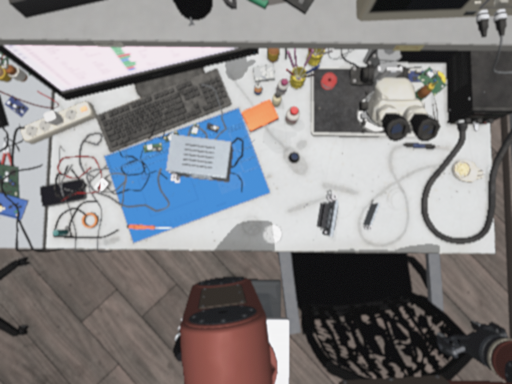

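View pics/wrist0.png

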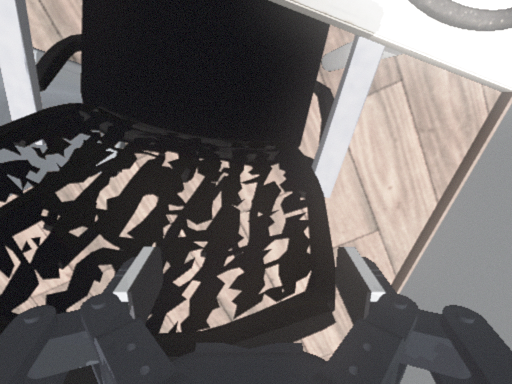

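```bash
python3 - <<'E'
import cv2
t=cv2.imread('pics/top0.png')
cv2.imwrite('pics/top0a.png',cv2.resize(t[115:215,140:270],None,fx=6,fy=6,interpolation=cv2.INTER_CUBIC))
cv2.imwrite('pics/top0b.png',cv2.resize(t[170:260,280:410],None,fx=6,fy=6,interpolation=cv2.INTER_CUBIC))
s=cv2.imread('pics/scene0.png')
cv2.imwrite('pics/scene0a.png',cv2.resize(s[140:260,130:260],None,fx=5,fy=5,interpolation=cv2.INTER_CUBIC))
cv2.imwrite('pics/scene0b.png',cv2.resize(s[120:230,210:340],None,fx=5,fy=5,interpolation=cv2.INTER_CUBIC))
E
```

```text
(no output)
```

View pics/top0a.png

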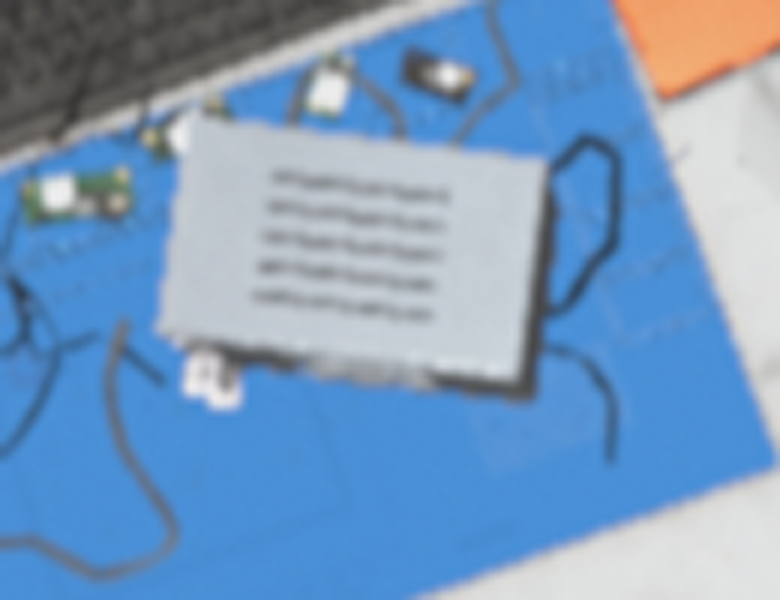

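View pics/top0b.png

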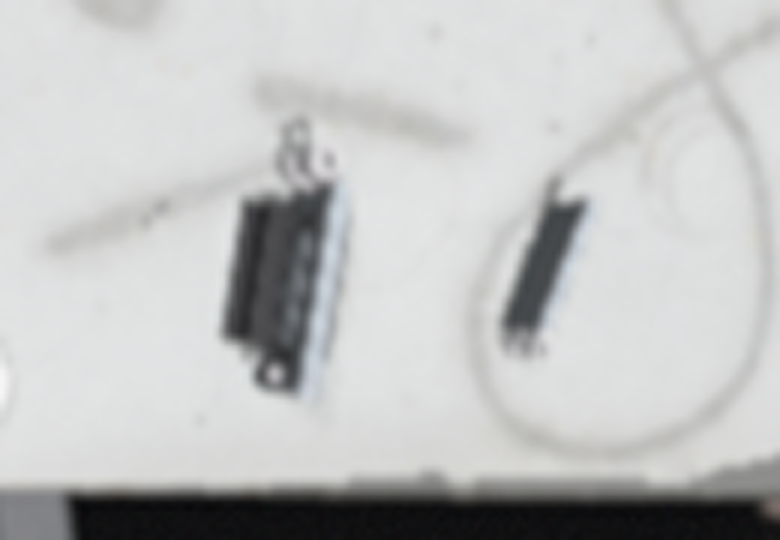

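View pics/scene0a.png

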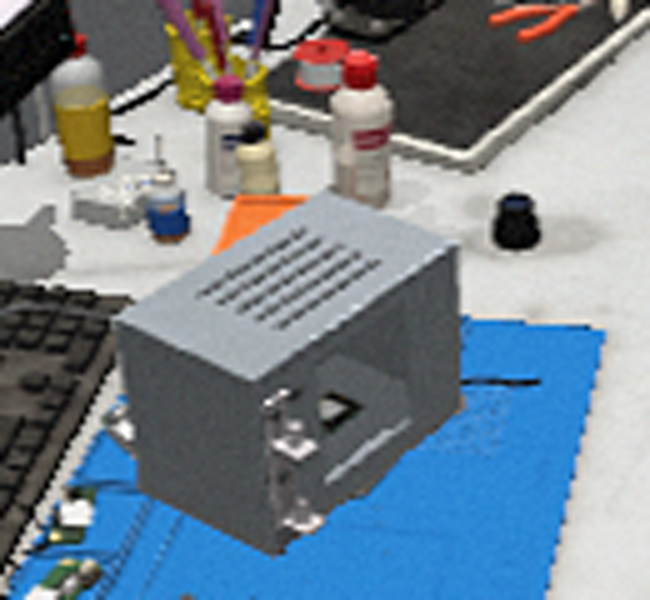

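View pics/scene0b.png

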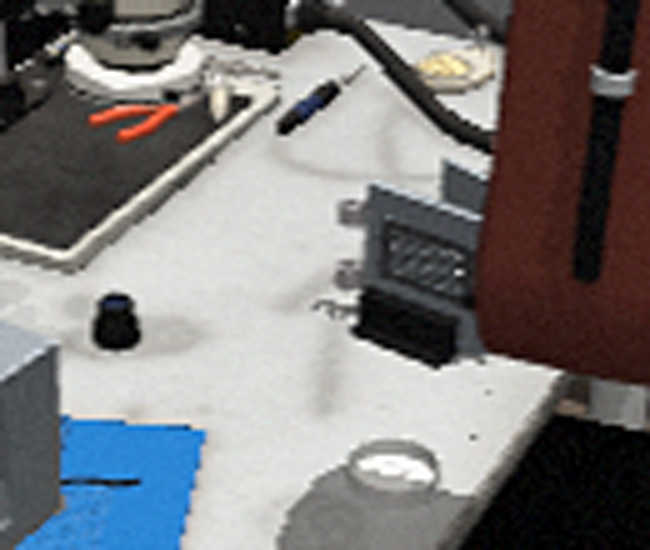

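```bash
cat > h.py <<'E'
import numpy as np, cv2
from station import manip
def cam(name,st=None):
    c=manip.camera_info(name); K=np.array(c['K'])
    if name=='wrist':
        H=np.array(c['hand_eye']); R=np.array(st['ee_rot']); p=np.array(st['eef_pos'])
        return K,R@H[:3,:3],R@H[:3,3]+p
    return K,np.array(c['orientation']),np.array(c['position'])
def onplane(C,px,z):
    K,R,p=C
    px=np.atleast_2d(np.array(px,float))
    d=np.c_[px,np.ones(len(px))]@np.linalg.inv(K).T@R.T
    return p+d*((z-p[2])/d[:,2])[:,None]
def proj(C,P):
    K,R,p=C
    q=(np.atleast_2d(P)-p)@R@K.T
    return q[:,:2]/q[:,2:]
def snap(name,fn):
    st=manip.state(); im=manip.get_image(name)[:,:,::-1].copy(); cv2.imwrite('pics/'+fn,im)
    return im,cam(name,st),st
E
python3 - <<'E'
from h import *
C=cam('top')
h=onplane(C,[[172.5,133.7],[232,141.7],[228.3,177.5],[167.5,170]],.138)
print(h.round(4)); print(h.mean(0)); 
for i in range(4): e=h[(i+1)%4]-h[i]; print(np.linalg.norm(e),np.degrees(np.arctan2(e[1],e[0])))
d=onplane(C,[[337.5,200.8],[330.8,235.8]],.116); print(d); e=d[0]-d[1]; print(np.linalg.norm(e),np.degrees(np.arctan2(e[1],e[0])))
print(onplane(C,[[294,157],[273,233],[150,227]],0.01))
E
```

```text
[[0.726  0.2038 0.138 ]
 [0.7039 0.025  0.138 ]
 [0.5959 0.0341 0.138 ]
 [0.6162 0.2153 0.138 ]]
[0.66050298 0.11954798 0.138     ]
0.1801690159441709 -97.06991097543772
0.10831135502650044 175.17139885600503
0.18235173240462116 83.62323788306087
0.11045381565502588 -5.997893575599984
[[ 0.53187336 -0.29460002  0.116     ]
 [ 0.42679773 -0.27395723  0.116     ]]
0.10708413723654593 -11.114580357558632
[[ 0.68271676 -0.17415404  0.01      ]
 [ 0.42948819 -0.106122    0.01      ]
 [ 0.44417301  0.29867067  0.01      ]]
```

Request:
carry_out([
  {"spin": -1, "tz": -5},
  {"spin": -1, "tz": -5},
  {"spin": -1},
  {"spin": -1},
  {"spin": -1},
  {"spin": -1},
  {"spin": -1},
  {"spin": -1},
  {"spin": -1},
  {"spin": -1},
  {"spin": -1},
  {"spin": -1},
  {"spin": -1},
  {"spin": -1},
  {"spin": -1},
  {"spin": -1},
  {"spin": -1},
  {"spin": -1},
  {"spin": -1},
  {"spin": -1},
])

```text
validation failed for argument at $.co...
```

Request:
carry_out([
  {"spin": -1},
  {"spin": -1},
  {"spin": -1},
  {"spin": -1},
  {"spin": -1},
  {"spin": -1},
  {"spin": -1},
  {"spin": -1},
  {"spin": -1},
  {"spin": -1},
])

```text
validation failed for argument at $.co...
```

Request:
carry_out([
  {"claw": -1, "tx": 0, "ty": 0, "tz": -5, "spin": -1},
  {"claw": -1, "tx": 0, "ty": 0, "tz": -5, "spin": -1},
  {"claw": -1, "tx": 0, "ty": 0, "tz": 0, "spin": -1},
  {"claw": -1, "tx": 0, "ty": 0, "tz": 0, "spin": -1},
  {"claw": -1, "tx": 0, "ty": 0, "tz": 0, "spin": -1},
  {"claw": -1, "tx": 0, "ty": 0, "tz": 0, "spin": -1},
  {"claw": -1, "tx": 0, "ty": 0, "tz": 0, "spin": -1},
  {"claw": -1, "tx": 0, "ty": 0, "tz": 0, "spin": -1},
  {"claw": -1, "tx": 0, "ty": 0, "tz": 0, "spin": -1},
  {"claw": -1, "tx": 0, "ty": 0, "tz": 0, "spin": -1},
  {"claw": -1, "tx": 0, "ty": 0, "tz": 0, "spin": -1},
  {"claw": -1, "tx": 0, "ty": 0, "tz": 0, "spin": -1},
  {"claw": -1, "tx": 0, "ty": 0, "tz": 0, "spin": -1},
  {"claw": -1, "tx": 0, "ty": 0, "tz": 0, "spin": -1},
  {"claw": -1, "tx": 0, "ty": 0, "tz": 0, "spin": -1},
])

```text
t: 1.65
eef_pos: [0.1934, -0.5651, 0.2355]
ee_rot: [[-0.119, 0.993, -0.001], [0.993, 0.119, 0.011], [0.011, 0.0, -1.0]]
contact_force: [0.5, -0.3, 0.7]
grip_width: 0.0855
```

Request:
carry_out([
  {"claw": -1, "tx": 0, "ty": 0, "tz": 0, "spin": -1},
  {"claw": -1, "tx": 0, "ty": 0, "tz": 0, "spin": -1},
  {"claw": -1, "tx": 0, "ty": 0, "tz": 0, "spin": -1},
  {"claw": -1, "tx": 0, "ty": 0, "tz": 0, "spin": -1},
  {"claw": -1, "tx": 0, "ty": 0, "tz": 0, "spin": -1},
  {"claw": -1, "tx": 0, "ty": 0, "tz": 0, "spin": -1},
  {"claw": -1, "tx": 0, "ty": 0, "tz": 0, "spin": -1},
  {"claw": -1, "tx": 0, "ty": 0, "tz": 0, "spin": -1},
  {"claw": -1, "tx": 0, "ty": 0, "tz": 0, "spin": -1},
  {"claw": -1, "tx": 0, "ty": 0, "tz": 0, "spin": -1},
  {"claw": -1, "tx": 0, "ty": 0, "tz": 0, "spin": -1},
  {"claw": -1, "tx": 0, "ty": 0, "tz": 0, "spin": -1},
  {"claw": -1, "tx": 0, "ty": 0, "tz": 0, "spin": -1},
  {"claw": -1, "tx": 0, "ty": 0, "tz": 0, "spin": -1},
])

```text
t: 3.05
eef_pos: [0.1932, -0.5628, 0.2303]
ee_rot: [[-0.984, 0.176, -0.002], [0.176, 0.984, 0.02], [0.006, 0.019, -1.0]]
contact_force: [-0.0, -0.2, 0.2]
grip_width: 0.0856
```

Request:
carry_out([
  {"claw": -1, "tx": -34, "ty": 34, "tz": 0, "spin": 0},
  {"claw": -1, "tx": -34, "ty": 34, "tz": 0, "spin": 0},
  {"claw": -1, "tx": -34, "ty": 34, "tz": 0, "spin": 0},
  {"claw": -1, "tx": -34, "ty": 34, "tz": 0, "spin": 0},
  {"claw": -1, "tx": -34, "ty": 34, "tz": 0, "spin": 0},
  {"claw": -1, "tx": -34, "ty": 34, "tz": 0, "spin": 0},
  {"claw": -1, "tx": -34, "ty": 34, "tz": 0, "spin": 0},
  {"claw": -1, "tx": -34, "ty": 34, "tz": 0, "spin": 0},
  {"claw": -1, "tx": -20, "ty": 20, "tz": 0, "spin": 0},
  {"claw": -1, "tx": 0, "ty": 0, "tz": 0, "spin": 0},
])

```text
t: 4.05
eef_pos: [0.5422, -0.3162, 0.2302]
ee_rot: [[-0.984, 0.177, -0.004], [0.177, 0.984, 0.024], [0.008, 0.023, -1.0]]
contact_force: [-0.0, -0.3, 0.6]
grip_width: 0.0852
```

```bash
python3 - <<'E'
from h import *
im,C,st=snap('wrist','w1.png'); print(st['eef_pos'],st['ee_rot'].round(4),st['joint_positions'].round(1))
E
```

```text
[ 0.54221208 -0.31620731  0.23018679] [[-0.9842  0.1768 -0.0042]
 [ 0.1766  0.984   0.0238]
 [ 0.0083  0.0227 -0.9997]] [-42.6  12.2  12.3  91.2   0.8 -32.4]
```

View pics/w1.png

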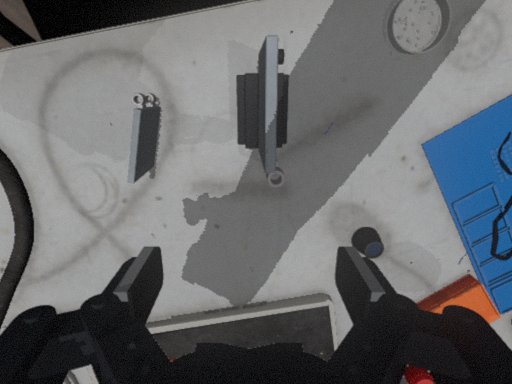

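```bash
python3 - <<'E'
from h import *
im=cv2.imread('pics/w1.png')
cv2.imwrite('pics/w1a.png',cv2.resize(im[20:200,225:305],None,fx=3.3,fy=3.3,interpolation=cv2.INTER_CUBIC))
cv2.imwrite('pics/w1b.png',cv2.resize(im[145:200,240:310],None,fx=10,fy=10,interpolation=cv2.INTER_CUBIC))
E
```

```text
(no output)
```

View pics/w1a.png

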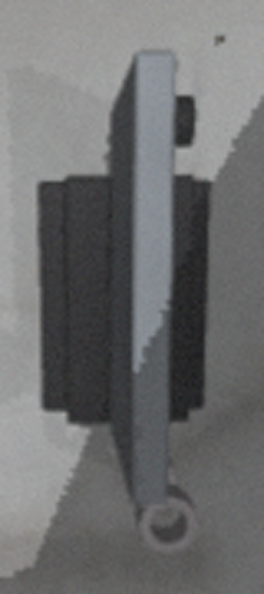

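View pics/w1b.png

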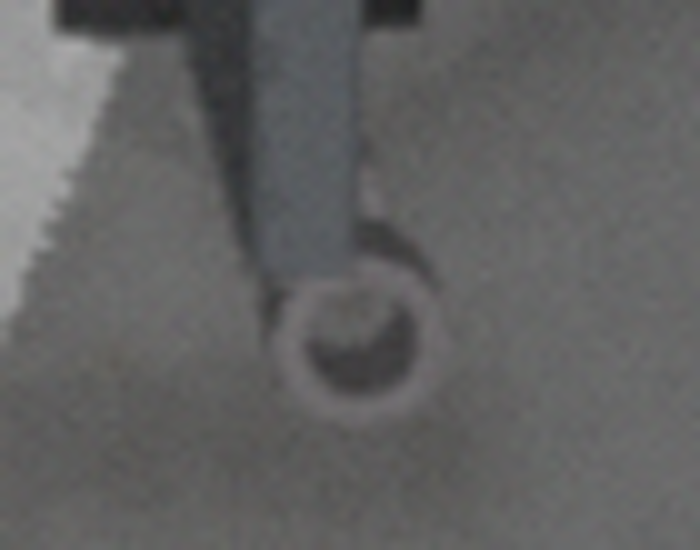

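```bash
python3 - <<'E'
from h import *
st=manip.state(); C=cam('wrist',st)
P=onplane(C,[[266.4,35.6],[277.9,35.6],[275.5,172.4],[265.8,172.4]],.116)
for p in P: print(p.round(4))
f=(P[0]+P[1])/2; n=(P[2]+P[3])/2; u=(n-f); print('len',np.linalg.norm(u),'thick',np.linalg.norm(P[0]-P[1]),np.linalg.norm(P[2]-P[3]),'yaw',np.degrees(np.arctan2(u[1],u[0])))
u/=np.linalg.norm(u); mid=(f+n)/2; print('mid',mid)
k=onplane(C,[[275.55,178.55]],.098)[0]; print('kn',k)
xd=np.array([u[1],-u[0],0]); print('kn in door',(k-mid)@xd,(k-mid)@u)
E
```

```text
[ 0.4239 -0.2795  0.116 ]
[ 0.4255 -0.2707  0.116 ]
[ 0.5334 -0.2892  0.116 ]
[ 0.5318 -0.2977  0.116 ]
len 0.10945619353966766 thick 0.008935891303679286 0.008613883636958738 yaw -9.673720975460267
mid [ 0.47864279 -0.28428424  0.116     ]
kn [ 0.54434956 -0.28895394  0.098     ]
kn in door -0.006437887618370125 0.0655571415205457
```

Request:
carry_out([
  {"claw": -1, "tx": 3, "ty": 45, "tz": 0, "spin": 0},
  {"claw": -1, "tx": 3, "ty": 45, "tz": 0, "spin": 0},
  {"claw": -1, "tx": 3, "ty": 45, "tz": 0, "spin": 0},
  {"claw": -1, "tx": 3, "ty": 45, "tz": 0, "spin": 0},
  {"claw": -1, "tx": 3, "ty": 45, "tz": 0, "spin": 0},
  {"claw": -1, "tx": 3, "ty": 45, "tz": 0, "spin": 0},
  {"claw": -1, "tx": 3, "ty": 45, "tz": 0, "spin": 0},
  {"claw": -1, "tx": 3, "ty": 45, "tz": 0, "spin": 0},
  {"claw": -1, "tx": 3, "ty": 45, "tz": 0, "spin": 0},
  {"claw": -1, "tx": 3, "ty": 40, "tz": 0, "spin": 0},
  {"claw": -1, "tx": 0, "ty": 20, "tz": 0, "spin": 0},
  {"claw": -1, "tx": 0, "ty": 0, "tz": 0, "spin": 0},
])

```text
t: 5.3
eef_pos: [0.5928, 0.1483, 0.2376]
ee_rot: [[-0.981, 0.196, -0.008], [0.195, 0.98, 0.022], [0.012, 0.02, -1.0]]
contact_force: [-0.1, -0.4, -0.5]
grip_width: 0.0856
```

```bash
python3 - <<'E'
from h import *
im,C,st=snap('wrist','w2.png'); print(st['eef_pos'],st['ee_rot'].round(4),st['joint_positions'].round(1))
E
```

```text
[0.59284685 0.14833779 0.2376034 ] [[-0.9806  0.1956 -0.0082]
 [ 0.1954  0.9805  0.0219]
 [ 0.0123  0.0199 -0.9997]] [ 1.2  8.4  8.8 90.9  1.3 12.4]
```

View pics/w2.png

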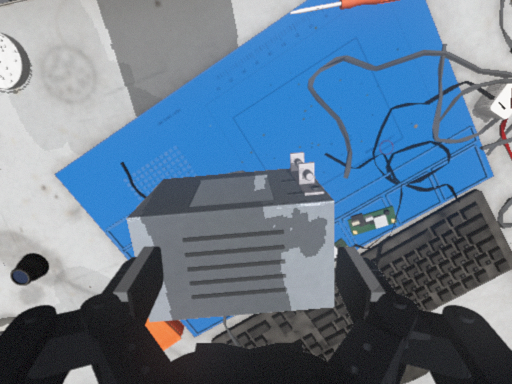

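```bash
python3 - <<'E'
from h import *
im=cv2.imread('pics/w2.png')
cv2.imwrite('pics/w2a.png',cv2.resize(im[140:210,270:345],None,fx=10,fy=8.5,interpolation=cv2.INTER_CUBIC) if 0 else cv2.resize(im[145:205,270:345],None,fx=10,fy=10,interpolation=cv2.INTER_CUBIC))
E
```

```text
(no output)
```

View pics/w2a.png

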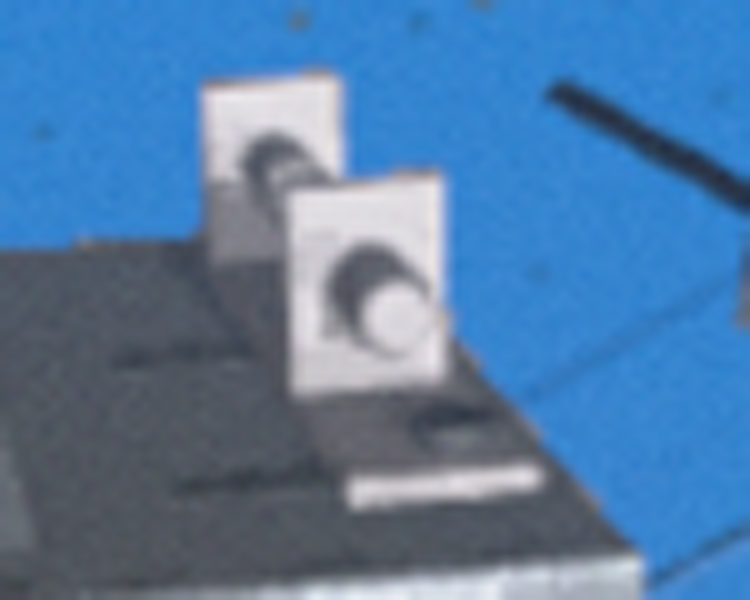

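```bash
python3 - <<'E'
from h import *
im=cv2.imread('pics/w2.png')
st=manip.state(); C=cam('wrist',st)
def z(x,y): return [270+(x+.5)/10-.5,145+(y+.5)/10-.5]
pin=onplane(C,[z(395,317)],.106)[0]; print('pin',pin.round(4))
up=onplane(C,[z(287,192),z(445,174),z(445,377),z(291,396)],.092); print(up.round(4))
lo=onplane(C,[z(203,87),z(343,73)],.038); print(lo.round(4))
for a,b in [(up[0],up[1]),(lo[0],lo[1]),(up[3],up[2])]:
    e=b-a; print(np.linalg.norm(e),np.degrees(np.arctan2(e[1],e[0]))-90,(a+b)/2)
# housing top outline
hsv=cv2.cvtColor(im,cv2.COLOR_BGR2HSV)
cv2.imwrite('pics/w2b.png',cv2.resize(im[165:320,115:345],None,fx=3.3,fy=3.3,interpolation=cv2.INTER_CUBIC))
E
```

```text
pin [0.6001 0.2066 0.106 ]
[[0.5896 0.2003 0.092 ]
 [0.5909 0.2159 0.092 ]
 [0.6116 0.2131 0.092 ]
 [0.6104 0.1976 0.092 ]]
[[0.5892 0.2001 0.038 ]
 [0.5909 0.2163 0.038 ]]
0.015640623810350442 -5.019837011169557 [0.59024106 0.20808999 0.092     ]
0.016251142363804247 -5.856865740210324 [0.59007214 0.2081727  0.038     ]
0.015579084008924356 -4.393746246277516 [0.61103173 0.20531934 0.092     ]
```

View pics/w2b.png

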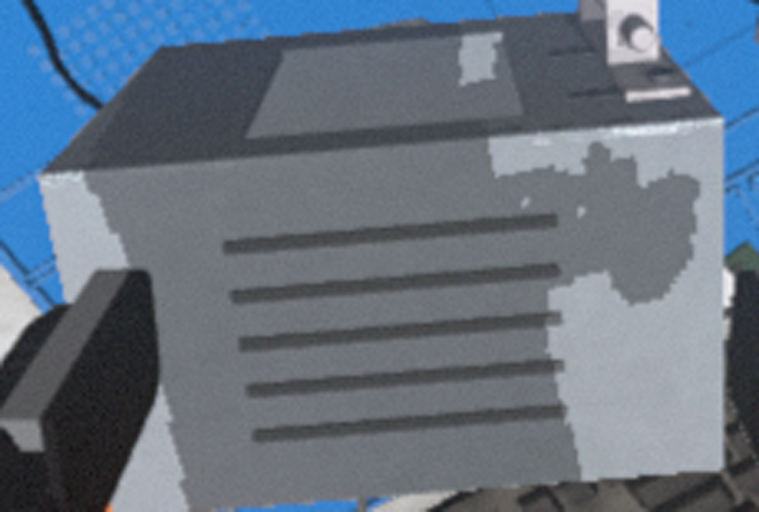

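```bash
python3 - <<'E'
from h import *
st=manip.state(); C=cam('wrist',st)
z=lambda x,y:[115+(x+.5)/3.3-.5,165+(y+.5)/3.3-.5]
e=onplane(C,[z(41,178),z(723,121),z(723,470)],.138); print(e.round(4)); 
d=e[1]-e[0]; print(np.linalg.norm(d),np.degrees(np.arctan2(d[1],d[0]))-90); d2=e[2]-e[1];print(np.linalg.norm(d2),np.degrees(np.arctan2(d2[1],d2[0])))
yaw=np.arctan2(d[1],d[0])-np.pi/2; u=np.array([np.cos(yaw),np.sin(yaw),0]);v=np.array([-u[1],u[0],0])
m=(e[0]+e[1])/2; p=np.array([.6001,.2069,.138]); print('pin in housing',(p-m)@u-.055,(p-m)@v, 'centre',m+.055*u)
E
```

```text
[[0.5957 0.0403 0.138 ]
 [0.6168 0.2191 0.138 ]
 [0.7262 0.2066 0.138 ]]
0.18004923875334786 -6.737569734062902
0.11007578601569953 -6.555562607202658
pin in housing -0.07015233436955859 0.07590545755830504 centre [0.66086248 0.12328834 0.138     ]
```

Request:
carry_out([
  {"claw": -1, "tx": 38, "ty": 27, "tz": -2, "spin": 0},
  {"claw": -1, "tx": 38, "ty": 27, "tz": -2, "spin": 0},
  {"claw": -1, "tx": 38, "ty": 27, "tz": 0, "spin": 0},
  {"claw": -1, "tx": 38, "ty": 27, "tz": 0, "spin": 0},
  {"claw": -1, "tx": 38, "ty": 27, "tz": 0, "spin": 0},
  {"claw": -1, "tx": 38, "ty": 27, "tz": 0, "spin": 0},
  {"claw": -1, "tx": 38, "ty": 27, "tz": 0, "spin": 0},
  {"claw": -1, "tx": 38, "ty": 27, "tz": 0, "spin": 0},
  {"claw": -1, "tx": 38, "ty": 27, "tz": 0, "spin": 0},
  {"claw": -1, "tx": 30, "ty": 20, "tz": 0, "spin": 0},
  {"claw": -1, "tx": 0, "ty": 0, "tz": 0, "spin": 0},
  {"claw": -1, "tx": 0, "ty": 0, "tz": 0, "spin": 0},
  {"claw": -1, "tx": 0, "ty": 0, "tz": 0, "spin": 0},
  {"claw": -1, "tx": 0, "ty": 0, "tz": 0, "spin": 0},
])

```text
t: 6.75
eef_pos: [0.2836, 0.4692, 0.2485]
ee_rot: [[-0.974, 0.228, -0.006], [0.228, 0.974, 0.017], [0.01, 0.015, -1.0]]
contact_force: [0.5, -0.2, -0.7]
grip_width: 0.0855
```

Request:
carry_out([
  {"claw": -1, "tx": 20, "ty": 30, "tz": 0, "spin": -0.35},
  {"claw": -1, "tx": 20, "ty": 30, "tz": 0, "spin": -0.35},
  {"claw": -1, "tx": 0, "ty": 0, "tz": 0, "spin": 0},
  {"claw": -1, "tx": 0, "ty": 0, "tz": 0, "spin": 0},
  {"claw": -1, "tx": 0, "ty": 0, "tz": 0, "spin": 0},
  {"claw": -1, "tx": 0, "ty": 0, "tz": 0, "spin": 0},
  {"claw": -1, "tx": 0, "ty": 0, "tz": 0, "spin": 0},
  {"claw": -1, "tx": 0, "ty": 0, "tz": 0, "spin": 0},
  {"claw": -1, "tx": 0, "ty": 0, "tz": 0, "spin": 0},
  {"claw": -1, "tx": 0, "ty": 0, "tz": 0, "spin": 0},
])

```text
t: 7.75
eef_pos: [0.2649, 0.5314, 0.2499]
ee_rot: [[-0.984, 0.181, -0.005], [0.181, 0.983, 0.015], [0.008, 0.014, -1.0]]
contact_force: [-0.3, 0.3, 0.1]
grip_width: 0.0852
```

Request:
carry_out([
  {"claw": -1, "tx": 0, "ty": 0, "tz": 0, "spin": 1},
  {"claw": -1, "tx": 0, "ty": 0, "tz": 0, "spin": 1},
  {"claw": -1, "tx": 0, "ty": 0, "tz": 0, "spin": 1},
  {"claw": -1, "tx": 0, "ty": 0, "tz": 0, "spin": 1},
  {"claw": -1, "tx": 0, "ty": 0, "tz": 0, "spin": 1},
])

```text
t: 8.25
eef_pos: [0.2648, 0.5314, 0.2502]
ee_rot: [[-0.806, 0.591, -0.005], [0.591, 0.806, 0.016], [0.013, 0.01, -1.0]]
contact_force: [-0.3, 0.5, -0.9]
grip_width: 0.0853
```

Request:
carry_out([
  {"claw": -1, "tx": 0, "ty": 0, "tz": 0, "spin": -1},
  {"claw": -1, "tx": 0, "ty": 0, "tz": 0, "spin": -1},
  {"claw": -1, "tx": 0, "ty": 0, "tz": 0, "spin": -1},
  {"claw": -1, "tx": 0, "ty": 0, "tz": 0, "spin": -1},
  {"claw": -1, "tx": 0, "ty": 0, "tz": 0, "spin": -1},
])

```text
t: 8.75
eef_pos: [0.2644, 0.5315, 0.2503]
ee_rot: [[-0.983, 0.184, -0.005], [0.184, 0.983, 0.016], [0.007, 0.015, -1.0]]
contact_force: [-0.3, -0.2, -0.1]
grip_width: 0.0853
```

Request:
carry_out([
  {"claw": -1, "tx": -20, "ty": -43, "tz": 0, "spin": 0},
  {"claw": -1, "tx": -20, "ty": -43, "tz": 0, "spin": 0},
  {"claw": -1, "tx": -20, "ty": -43, "tz": 0, "spin": 0},
  {"claw": -1, "tx": -20, "ty": -43, "tz": 0, "spin": 0},
  {"claw": -1, "tx": -20, "ty": -43, "tz": 0, "spin": 0},
  {"claw": -1, "tx": -20, "ty": -43, "tz": 0, "spin": 0},
  {"claw": -1, "tx": -20, "ty": -43, "tz": 0, "spin": 0},
  {"claw": -1, "tx": -20, "ty": -43, "tz": 0, "spin": 0},
  {"claw": -1, "tx": -20, "ty": -43, "tz": 0, "spin": 0},
  {"claw": -1, "tx": -20, "ty": -43, "tz": 0, "spin": 0},
  {"claw": -1, "tx": -20, "ty": -43, "tz": 0, "spin": 0},
  {"claw": -1, "tx": -20, "ty": -43, "tz": 0, "spin": 0},
  {"claw": -1, "tx": -20, "ty": -43, "tz": 0, "spin": 0},
  {"claw": -1, "tx": -20, "ty": -43, "tz": 0, "spin": 0},
  {"claw": -1, "tx": -20, "ty": -43, "tz": 0, "spin": 0},
  {"claw": -1, "tx": -20, "ty": -43, "tz": 0, "spin": 0},
  {"claw": -1, "tx": -20, "ty": -43, "tz": 0, "spin": 0},
  {"claw": -1, "tx": 0, "ty": 0, "tz": 0, "spin": 0},
])

```text
t: 10.55
eef_pos: [0.4739, -0.2787, 0.2357]
ee_rot: [[-0.985, 0.175, 0.004], [0.175, 0.985, 0.013], [-0.002, 0.013, -1.0]]
contact_force: [0.9, 0.4, -0.7]
grip_width: 0.0854
```

Request:
carry_out([
  {"claw": -1, "tx": -5, "ty": -7, "tz": 40, "spin": 0},
  {"claw": -1, "tx": 0, "ty": 0, "tz": 40, "spin": 0},
  {"claw": -1, "tx": 0, "ty": 0, "tz": 0, "spin": 0},
])

```text
t: 10.85
eef_pos: [0.4783, -0.2875, 0.1541]
ee_rot: [[-0.984, 0.177, 0.005], [0.177, 0.984, 0.012], [-0.003, 0.013, -1.0]]
contact_force: [-0.9, 0.9, -0.1]
grip_width: 0.0851
```

```bash
python3 - <<'E'
from h import *
im,C,st=snap('wrist','w3.png'); print(st['eef_pos'],st['ee_rot'].round(4),st['joint_positions'].round(1))
E
```

```text
[ 0.47826663 -0.28749878  0.15407611] [[-0.9842  0.1769  0.0047]
 [ 0.1769  0.9841  0.012 ]
 [-0.0025  0.0126 -0.9999]] [-44.8  -1.2  -9.8  81.7   0.7 -34.6]
```

View pics/w3.png

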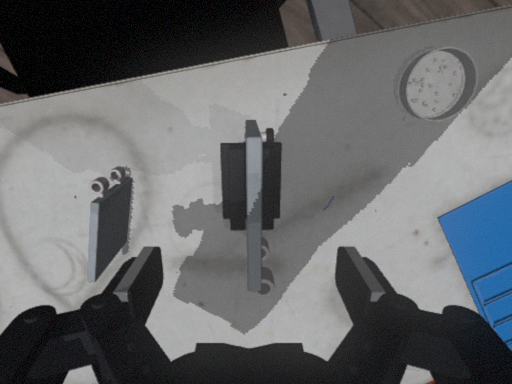

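```bash
python3 - <<'E'
from h import *
im=cv2.imread('pics/w3.png')
cv2.imwrite('pics/w3a.png',cv2.resize(im[110:305,205:300],None,fx=3,fy=3,interpolation=cv2.INTER_CUBIC))
E
```

```text
(no output)
```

View pics/w3a.png

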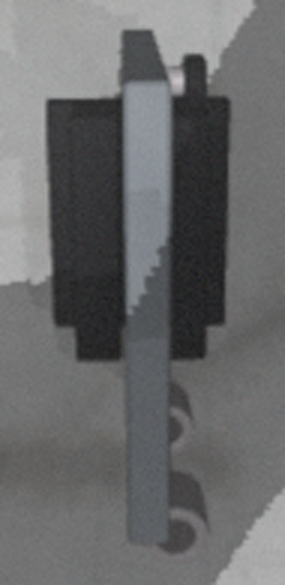

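```bash
python3 - <<'E'
from h import *
st=manip.state(); C=cam('wrist',st)
P=onplane(C,[[246.0,136.5],[261.3,136.5],[260.8,290.5],[247.5,290.5]],.116)
f=(P[0]+P[1])/2; n=(P[2]+P[3])/2; u=(n-f); print('len',np.linalg.norm(u),'thick',np.linalg.norm(P[0]-P[1]),np.linalg.norm(P[2]-P[3]),'yaw',np.degrees(np.arctan2(u[1],u[0])))
mid=(f+n)/2; print('mid',mid)
R=st['ee_rot'];p=st['eef_pos']
g=mid.copy(); g[2]=.082
print('tool delta mm',(R.T@(g-p)*1000).round(1))
E
```

```text
len 0.11164581885201294 thick 0.009332693448348245 0.009680983242038728 yaw -9.804353725012126
mid [ 0.48174155 -0.28499958  0.116     ]
tool delta mm [-1.6  2.9 75.3]
```

Request:
carry_out([
  {"claw": -1, "tx": -1, "ty": 3, "tz": 25, "spin": 0},
  {"claw": -1, "tx": 0, "ty": 0, "tz": 30, "spin": 0},
  {"claw": -1, "tx": 0, "ty": 0, "tz": 17, "spin": 0},
  {"claw": -1, "tx": 0, "ty": 0, "tz": 0, "spin": 0},
])

```text
t: 11.3
eef_pos: [0.4854, -0.2868, 0.0952]
ee_rot: [[-0.984, 0.175, 0.017], [0.175, 0.985, 0.0], [-0.016, 0.003, -1.0]]
contact_force: [0.0, -0.2, -0.1]
grip_width: 0.0852
```

Request:
carry_out([
  {"claw": -1, "tx": 7, "ty": 1, "tz": 12, "spin": 0},
  {"claw": -1, "tx": 0, "ty": 0, "tz": 0, "spin": 0},
])

```text
t: 11.5
eef_pos: [0.4807, -0.2857, 0.0886]
ee_rot: [[-0.985, 0.174, 0.021], [0.174, 0.985, -0.003], [-0.021, 0.0, -1.0]]
contact_force: [0.2, 0.2, -0.1]
grip_width: 0.0857
```

Request:
carry_out([
  {"claw": -1, "tx": 2, "ty": 1, "tz": 13, "spin": 0},
  {"claw": -1, "tx": 0, "ty": 0, "tz": 0, "spin": 0},
])

```text
t: 11.7
eef_pos: [0.4811, -0.2858, 0.0793]
ee_rot: [[-0.985, 0.173, 0.025], [0.173, 0.985, -0.007], [-0.026, -0.003, -1.0]]
contact_force: [-0.7, 0.3, 0.3]
grip_width: 0.0856
```

Request:
carry_out([
  {"claw": 1, "tx": 0, "ty": 0, "tz": 0, "spin": 0},
  {"claw": 1, "tx": 0, "ty": 0, "tz": 0, "spin": 0},
  {"claw": 1, "tx": 0, "ty": 0, "tz": 0, "spin": 0},
  {"claw": 1, "tx": 0, "ty": 0, "tz": 0, "spin": 0},
  {"claw": 1, "tx": 0, "ty": 0, "tz": 0, "spin": 0},
], grip_force=60)

```text
t: 12.2
eef_pos: [0.4824, -0.2867, 0.0818]
ee_rot: [[-0.985, 0.173, 0.027], [0.173, 0.985, -0.009], [-0.028, -0.005, -1.0]]
contact_force: [1.0, -0.3, 0.1]
grip_width: 0.0126
```

Request:
carry_out([
  {"claw": 1, "tx": 0, "ty": 0, "tz": 0, "spin": 0},
  {"claw": 1, "tx": 0, "ty": 0, "tz": 0, "spin": 0},
])

```text
t: 12.4
eef_pos: [0.4826, -0.2857, 0.0819]
ee_rot: [[-0.985, 0.172, 0.028], [0.172, 0.985, -0.007], [-0.028, -0.003, -1.0]]
contact_force: [-0.5, 0.1, 0.1]
grip_width: 0.0091
```

Request:
carry_out([
  {"claw": 1, "tx": 0, "ty": 0, "tz": -20, "spin": 0},
  {"claw": 1, "tx": 0, "ty": 0, "tz": -20, "spin": 0},
  {"claw": 1, "tx": 0, "ty": 0, "tz": -8, "spin": 0},
  {"claw": 1, "tx": 0, "ty": 0, "tz": 0, "spin": 0},
])

```text
t: 12.8
eef_pos: [0.4795, -0.2848, 0.1282]
ee_rot: [[-0.985, 0.173, 0.023], [0.173, 0.985, -0.005], [-0.023, -0.001, -1.0]]
contact_force: [0.6, -0.7, -2.5]
grip_width: 0.0096
```

```bash
python3 - <<'E'
from h import *
im,C,st=snap('wrist','w4.png'); print(st['eef_pos'],st['ee_rot'].round(4),st['joint_positions'].round(1))
E
```

```text
[ 0.47952698 -0.28479007  0.12821524] [[-0.9846  0.1731  0.0229]
 [ 0.173   0.9849 -0.0054]
 [-0.0235 -0.0013 -0.9997]] [-44.5  -2.7 -14.   77.6   0.7 -34.6]
```

View pics/w4.png

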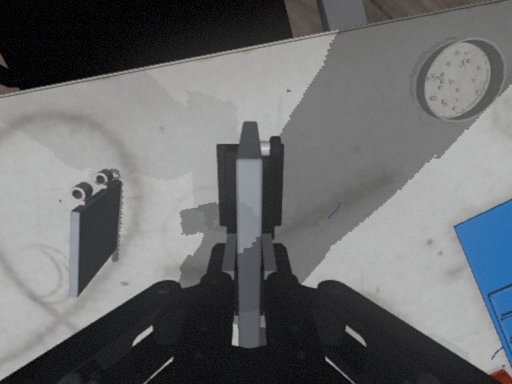

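Request:
carry_out([
  {"claw": 1, "tx": 6, "ty": 25, "tz": 0, "spin": 0},
  {"claw": 1, "tx": 6, "ty": 42, "tz": 0, "spin": 0},
  {"claw": 1, "tx": 6, "ty": 42, "tz": 0, "spin": 0},
  {"claw": 1, "tx": 6, "ty": 42, "tz": 0, "spin": 0},
  {"claw": 1, "tx": 6, "ty": 42, "tz": 0, "spin": 0},
  {"claw": 1, "tx": 6, "ty": 42, "tz": 0, "spin": 0},
  {"claw": 1, "tx": 6, "ty": 42, "tz": 0, "spin": 0},
  {"claw": 1, "tx": 6, "ty": 42, "tz": 0, "spin": 0},
  {"claw": 1, "tx": 6, "ty": 42, "tz": 0, "spin": 0},
  {"claw": 1, "tx": 6, "ty": 42, "tz": 0, "spin": 0},
  {"claw": 1, "tx": 6, "ty": 42, "tz": 0, "spin": 0},
  {"claw": 1, "tx": 3, "ty": 20, "tz": 0, "spin": 0},
  {"claw": 1, "tx": 0, "ty": 0, "tz": 0, "spin": 0},
])

```text
t: 14.15
eef_pos: [0.4861, 0.2027, 0.109]
ee_rot: [[-0.984, 0.178, 0.008], [0.178, 0.984, -0.003], [-0.009, -0.002, -1.0]]
contact_force: [-0.6, -0.4, -3.5]
grip_width: 0.0093
```

```bash
cat >> h.py <<'E'
G0=np.array([.4826,-.2857,.0819]); R0=np.array([[-.985,.172,.028],[.172,.985,-.007],[-.028,-.003,-1]])
KL=R0.T@(np.array([.5446,-.2885,.026])-G0); KU=R0.T@(np.array([.5446,-.2885,.080])-G0)
PIN=np.array([.6001,.2069])
def where(st):
    R=st['ee_rot'];p=st['eef_pos']
    a=R@KL+p;b=R@KU+p
    m=(a+b)/2
    print('kl',a.round(4),'ku',b.round(4),'err mm',((PIN-m[:2])*1000).round(1))
    d=np.r_[PIN-m[:2],.061-a[2]]
    print('tool delta to pin, kl z .061',(R.T@d*1000).round(1),'yaw',np.degrees(np.arctan2(R[1,0],R[0,0])).round(2),'Rz',R[:,2].round(4))
E
python3 - <<'E'
from h import *
im,C,st=snap('scene','s1.png'); where(st)
cv2.imwrite('pics/s1a.png',cv2.resize(im[150:270,120:280],None,fx=4.8,fy=4.8,interpolation=cv2.INTER_CUBIC))
E
```

```text
kl [0.547  0.1998 0.0518] ku [0.548  0.1995 0.1058] err mm [52.6  7.2]
tool delta to pin, kl z .061 [-50.6  16.5  -8.8] yaw 169.74 Rz [ 0.0082 -0.0032 -1.    ]
```

View pics/s1a.png

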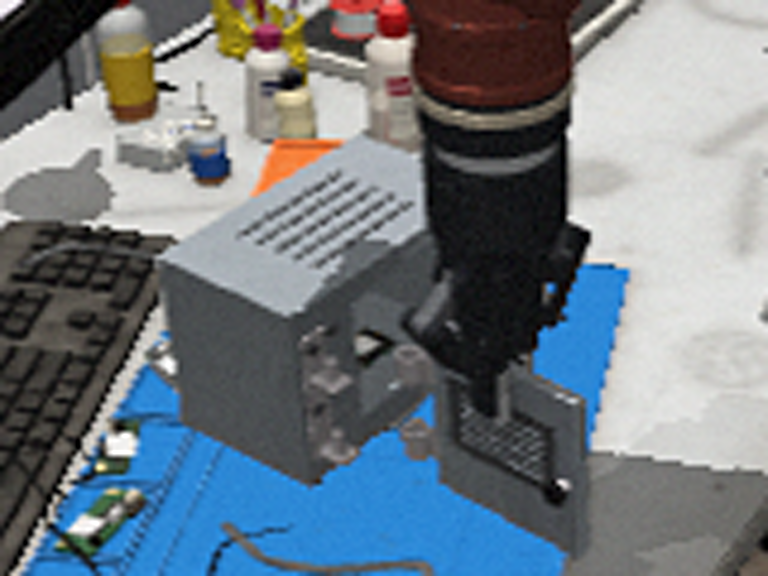

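Request:
carry_out([
  {"claw": 1, "tx": -5, "ty": 8, "tz": -12, "spin": 0},
  {"claw": 1, "tx": -10, "ty": 8, "tz": 0, "spin": 0},
  {"claw": 1, "tx": 0, "ty": 0, "tz": 0, "spin": 0},
])

```text
t: 14.5
eef_pos: [0.5026, 0.2123, 0.1184]
ee_rot: [[-0.984, 0.18, 0.004], [0.18, 0.984, -0.006], [-0.005, -0.005, -1.0]]
contact_force: [-0.2, -0.6, -2.9]
grip_width: 0.0092
```

```bash
python3 - <<'E'
from h import *
st=manip.state(); where(st); print(st['eef_pos'],st['contact_force'],st['grip_width'])
E
```

```text
kl [0.5633 0.2091 0.0609] ku [0.5646 0.209  0.1149] err mm [36.2 -2.2]
tool delta to pin, kl z .061 [-36.    4.4   0.1] yaw 169.62 Rz [ 0.0038 -0.0056 -1.    ]
[0.50262087 0.21231545 0.11835189] [-0.16340361 -0.62031525 -2.88720479] 0.009238330043280367
```

Request:
carry_out([
  {"claw": 1, "tx": -12, "ty": 2, "tz": 0, "spin": 0},
  {"claw": 1, "tx": -12, "ty": 1, "tz": 0, "spin": 0},
  {"claw": 1, "tx": 0, "ty": 0, "tz": 0, "spin": 0},
])

```text
t: 14.8
eef_pos: [0.526, 0.2073, 0.1166]
ee_rot: [[-0.983, 0.183, 0.0], [0.183, 0.983, -0.007], [-0.002, -0.007, -1.0]]
contact_force: [-0.4, -0.2, -3.2]
grip_width: 0.0092
```

```bash
python3 - <<'E'
from h import *
st=manip.state(); where(st); print(st['eef_pos'],st['contact_force'],st['grip_width'])
E
```

```text
kl [0.5865 0.2039 0.059 ] ku [0.588  0.2038 0.113 ] err mm [12.9  3.1]
tool delta to pin, kl z .061 [-12.1   5.4  -2. ] yaw 169.45 Rz [ 4.0e-04 -7.1e-03 -1.0e+00]
[0.52604913 0.20730815 0.11659141] [-0.42001627 -0.15445086 -3.17448434] 0.009246111571077503
```

Request:
carry_out([
  {"claw": 1, "tx": -10, "ty": 5, "tz": -3, "spin": 0},
  {"claw": 1, "tx": 0, "ty": 0, "tz": 0, "spin": 0},
])

```text
t: 15.0
eef_pos: [0.5355, 0.2085, 0.1186]
ee_rot: [[-0.983, 0.185, -0.002], [0.185, 0.983, -0.008], [0.001, -0.008, -1.0]]
contact_force: [-0.1, 0.8, -3.1]
grip_width: 0.009
```

```bash
python3 - <<'E'
from h import *
im,C,st=snap('scene','s2.png'); where(st); print(st['eef_pos'],st['contact_force'],st['grip_width'])
cv2.imwrite('pics/s2a.png',cv2.resize(im[190:270,160:260],None,fx=7.5,fy=7.5,interpolation=cv2.INTER_CUBIC))
E
```

```text
kl [0.5959 0.2049 0.0608] ku [0.5974 0.2048 0.1148] err mm [3.5 2.1]
tool delta to pin, kl z .061 [-3.   2.7 -0.2] yaw 169.33 Rz [-0.0022 -0.0079 -1.    ]
[0.53553878 0.20847831 0.11857157] [-0.08074365  0.77144038 -3.1279886 ] 0.008954536076106039
```

View pics/s2a.png

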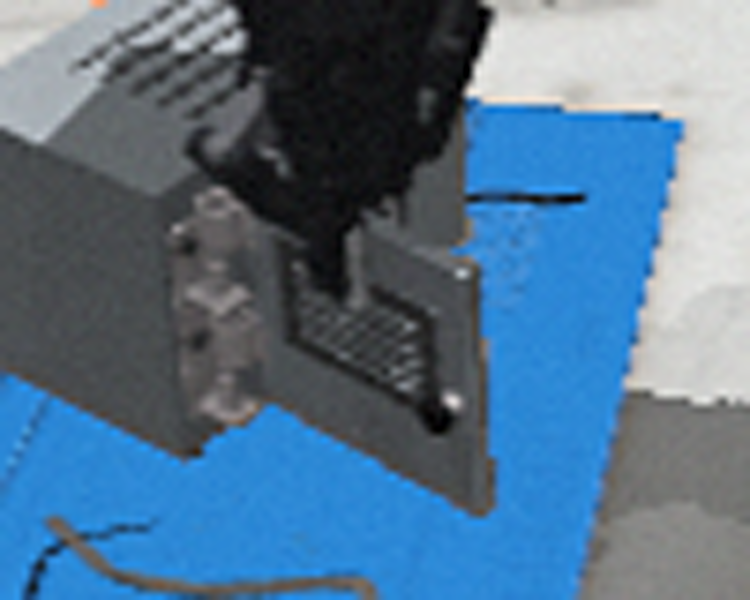

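Request:
carry_out([
  {"claw": 1, "tx": -3, "ty": 3, "tz": 2, "spin": 0},
  {"claw": 1, "tx": 0, "ty": 0, "tz": 2, "spin": 0},
])

```text
t: 15.25
eef_pos: [0.537, 0.2102, 0.1136]
ee_rot: [[-0.983, 0.185, -0.005], [0.185, 0.983, -0.008], [0.003, -0.009, -1.0]]
contact_force: [0.1, -0.4, -3.9]
grip_width: 0.0092
```

```bash
python3 - <<'E'
from h import *
st=manip.state(); where(st); print(st['eef_pos'],st['contact_force'],st['grip_width'])
E
```

```text
kl [0.5972 0.2066 0.0557] ku [0.5989 0.2066 0.1097] err mm [2.1 0.3]
tool delta to pin, kl z .061 [-2.   0.7 -5.3] yaw 169.32 Rz [-0.0047 -0.0085 -1.    ]
[0.53698269 0.21024434 0.11360774] [ 0.12865625 -0.44535712 -3.86287223] 0.009187534513681173
```

Request:
carry_out([
  {"claw": 1, "tx": -2.5, "ty": 0.5, "tz": 0, "spin": 0},
  {"claw": 1, "tx": 0, "ty": 0, "tz": 2, "spin": 0},
])

```text
t: 15.45
eef_pos: [0.5385, 0.2103, 0.111]
ee_rot: [[-0.983, 0.185, -0.006], [0.185, 0.983, -0.009], [0.005, -0.01, -1.0]]
contact_force: [-1.4, 0.4, -3.3]
grip_width: 0.0091
```

```bash
python3 - <<'E'
from h import *
st=manip.state(); where(st); print(st['eef_pos'],st['contact_force'],st['grip_width'])
E
```

```text
kl [0.5986 0.2066 0.0529] ku [0.6004 0.2066 0.1069] err mm [0.6 0.3]
tool delta to pin, kl z .061 [-0.5  0.3 -8.1] yaw 169.34 Rz [-0.0064 -0.0086 -0.9999]
[0.53848946 0.2102619  0.11096023] [-1.38921467  0.39592027 -3.33039099] 0.009142891294944545
```

Now lower in small steps, watching the force.

Request:
carry_out([
  {"claw": 1, "tx": -0.5, "ty": 0, "tz": 1.5, "spin": 0},
  {"claw": 1, "tx": 0, "ty": 0, "tz": 1.5, "spin": 0},
])

```text
t: 15.65
eef_pos: [0.5384, 0.2105, 0.1084]
ee_rot: [[-0.983, 0.184, -0.007], [0.184, 0.983, -0.008], [0.005, -0.009, -1.0]]
contact_force: [-2.8, 1.2, -2.7]
grip_width: 0.0093
```

```bash
python3 - <<'E'
from h import *
st=manip.state(); where(st); print(st['eef_pos'],st['contact_force'],st['wrist_torque'],st['grip_width'])
E
```

```text
kl [0.5985 0.2069 0.0503] ku [0.6003 0.2069 0.1043] err mm [0.7 0. ]
tool delta to pin, kl z .061 [ -0.6   0.1 -10.7] yaw 169.37 Rz [-0.0069 -0.0082 -0.9999]
[0.53844187 0.21045615 0.10838597] [-2.78438199  1.21065445 -2.67801798] [0.35246089 0.64216042 0.07989046] 0.009258900680639602
```

Request:
carry_out([
  {"claw": 1, "tx": 0.5, "ty": 0, "tz": 1.5, "spin": 0},
  {"claw": 1, "tx": 0, "ty": 0, "tz": 1.5, "spin": 0},
])

```text
t: 15.85
eef_pos: [0.5381, 0.2109, 0.1052]
ee_rot: [[-0.983, 0.184, -0.006], [0.184, 0.983, -0.008], [0.005, -0.009, -1.0]]
contact_force: [-0.9, 0.9, -2.3]
grip_width: 0.0094
```

```bash
python3 - <<'E'
from h import *
st=manip.state(); where(st); print(st['eef_pos'],st['contact_force'],st['wrist_torque'],st['grip_width'])
E
```

```text
kl [0.5982 0.2074 0.0472] ku [0.6    0.2074 0.1011] err mm [ 1.  -0.5]
tool delta to pin, kl z .061 [ -1.   -0.4 -13.8] yaw 169.41 Rz [-0.0063 -0.0076 -1.    ]
[0.53807796 0.21093545 0.10516569] [-0.92551241  0.90615056 -2.32519647] [0.21001971 0.06781092 0.02642551] 0.009367980727636744
```

Request:
carry_out([
  {"claw": 1, "tx": 0, "ty": 0, "tz": 2, "spin": 0},
  {"claw": 1, "tx": 0, "ty": 0, "tz": 2, "spin": 0},
])

```text
t: 16.05
eef_pos: [0.5381, 0.2111, 0.1007]
ee_rot: [[-0.983, 0.184, -0.006], [0.184, 0.983, -0.007], [0.005, -0.008, -1.0]]
contact_force: [-2.5, 0.8, -3.0]
grip_width: 0.0093
```

```bash
python3 - <<'E'
from h import *
st=manip.state(); where(st); print(st['eef_pos'],st['contact_force'],st['wrist_torque'],st['grip_width'])
E
```

```text
kl [0.5982 0.2075 0.0427] ku [0.6    0.2075 0.0967] err mm [ 1.  -0.6]
tool delta to pin, kl z .061 [ -1.   -0.6 -18.3] yaw 169.42 Rz [-0.0061 -0.0074 -1.    ]
[0.53808011 0.21105032 0.10074841] [-2.52014787  0.84443272 -2.96981801] [0.24717141 0.22659963 0.07559512] 0.009342735022062485
```

Request:
carry_out([
  {"claw": 1, "tx": 0.4, "ty": -0.2, "tz": 1.5, "spin": 0},
  {"claw": 1, "tx": 0, "ty": 0, "tz": 1.5, "spin": 0},
])

```text
t: 16.25
eef_pos: [0.5377, 0.2108, 0.0972]
ee_rot: [[-0.983, 0.184, -0.006], [0.184, 0.983, -0.007], [0.005, -0.008, -1.0]]
contact_force: [-1.2, 1.1, -2.1]
grip_width: 0.0093
```

```bash
python3 - <<'E'
from h import *
st=manip.state(); where(st); print(st['eef_pos'],st['contact_force'],st['wrist_torque'],st['grip_width'])
E
```

```text
kl [0.5978 0.2073 0.0392] ku [0.5996 0.2073 0.0932] err mm [ 1.4 -0.4]
tool delta to pin, kl z .061 [ -1.4  -0.3 -21.8] yaw 169.41 Rz [-0.0061 -0.0074 -1.    ]
[0.53767573 0.21084342 0.09721217] [-1.22765935  1.10558949 -2.12933085] [0.25721093 0.1374751  0.06615701] 0.009253754329329423
```

Request:
carry_out([
  {"claw": 1, "tx": 0, "ty": 0, "tz": 1.2, "spin": 0},
])

```text
t: 16.35
eef_pos: [0.5376, 0.2109, 0.0961]
ee_rot: [[-0.983, 0.184, -0.006], [0.184, 0.983, -0.007], [0.005, -0.008, -1.0]]
contact_force: [-5.8, 0.4, 7.4]
grip_width: 0.0092
```

Request:
carry_out([
  {"claw": 1, "tx": 0, "ty": 0, "tz": 1.2, "spin": 0},
])

```text
t: 16.45
eef_pos: [0.5376, 0.2109, 0.096]
ee_rot: [[-0.983, 0.184, -0.006], [0.184, 0.983, -0.007], [0.004, -0.008, -1.0]]
contact_force: [-8.0, 0.6, 11.6]
grip_width: 0.0091
```

Request:
carry_out([
  {"claw": 1, "tx": 0.3, "ty": 0, "tz": -0.3, "spin": 0},
  {"claw": -1, "tx": 0, "ty": 0, "tz": 0, "spin": 0},
  {"claw": -1, "tx": 0, "ty": 0, "tz": 0, "spin": 0},
  {"claw": -1, "tx": 0, "ty": 0, "tz": 0, "spin": 0},
  {"claw": -1, "tx": 0, "ty": 0, "tz": 0, "spin": 0},
])

```text
t: 16.95
eef_pos: [0.5388, 0.2105, 0.0975]
ee_rot: [[-0.983, 0.184, -0.002], [0.184, 0.983, -0.008], [0.001, -0.008, -1.0]]
contact_force: [0.6, 0.2, 0.5]
grip_width: 0.0668
```

```bash
python3 - <<'E'
from h import *
im,C,st=snap('scene','s3.png'); print(st['eef_pos'],st['contact_force'],st['grip_width'])
cv2.imwrite('pics/s3a.png',cv2.resize(im[190:270,160:260],None,fx=7.5,fy=7.5,interpolation=cv2.INTER_CUBIC))
im,C,st=snap('wrist','w5.png')
E
```

```text
[0.53883235 0.21053264 0.09745141] [0.5944214  0.23281693 0.48929419] 0.06684595438895663
```

View pics/s3a.png

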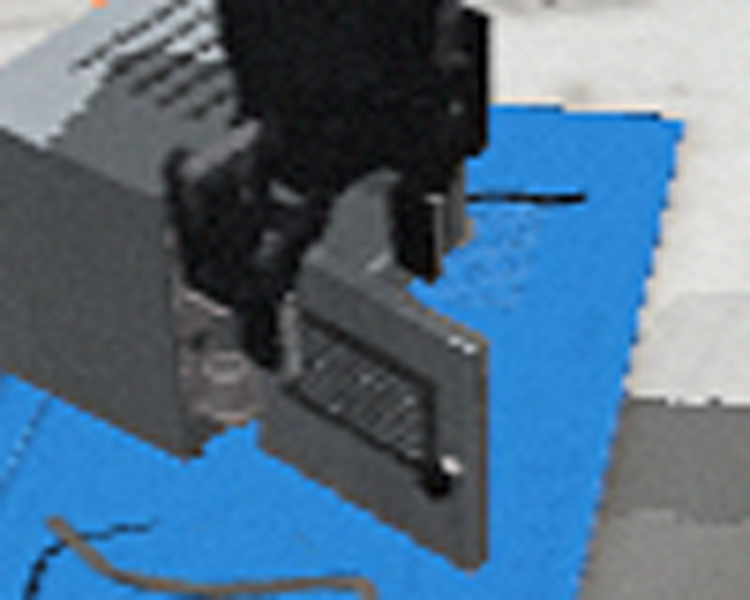

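View pics/w5.png

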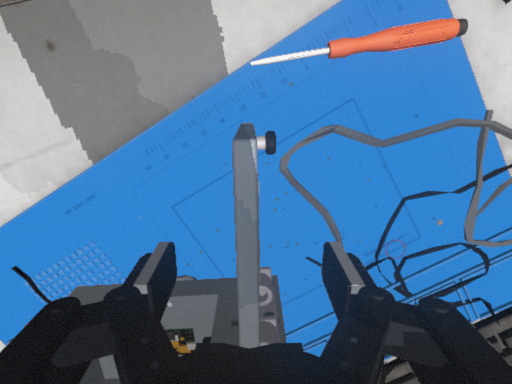

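Request:
carry_out([
  {"claw": -1, "tx": 0, "ty": 0, "tz": -20, "spin": 0},
  {"claw": -1, "tx": 0, "ty": 0, "tz": -35, "spin": 0},
  {"claw": -1, "tx": 0, "ty": 0, "tz": -25, "spin": 0},
  {"claw": 1, "tx": 12, "ty": 15, "tz": 0, "spin": 0},
  {"claw": 1, "tx": 13, "ty": 17, "tz": 0, "spin": 0},
  {"claw": 1, "tx": 12, "ty": 16, "tz": 0, "spin": 0},
  {"claw": 1, "tx": 0, "ty": 0, "tz": 0, "spin": 0},
  {"claw": 1, "tx": 0, "ty": 0, "tz": 0, "spin": 0},
])

```text
t: 17.85
eef_pos: [0.5109, 0.2661, 0.1801]
ee_rot: [[-0.983, 0.186, -0.003], [0.186, 0.983, -0.008], [0.001, -0.008, -1.0]]
contact_force: [-0.2, 0.4, -0.2]
grip_width: 0.0122
```

```bash
python3 - <<'E'
from h import *
im,C,st=snap('scene','s4.png'); print(st['eef_pos'],st['contact_force'],st['grip_width'])
cv2.imwrite('pics/s4a.png',cv2.resize(im[170:270,150:270],None,fx=6,fy=6,interpolation=cv2.INTER_CUBIC))
im,C,st=snap('wrist','w6.png')
E
```

```text
[0.51088011 0.2661326  0.18008391] [-0.15606421  0.42676494 -0.16017791] 0.012226386441362697
```

View pics/s4a.png

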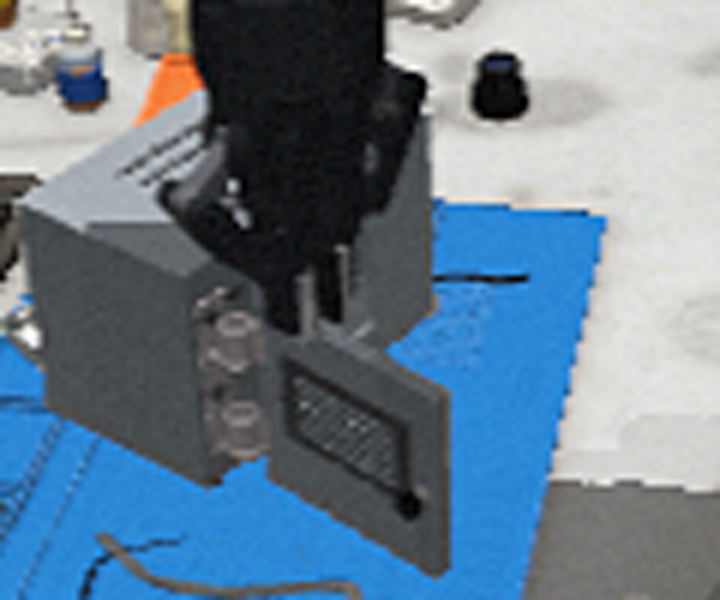

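View pics/w6.png

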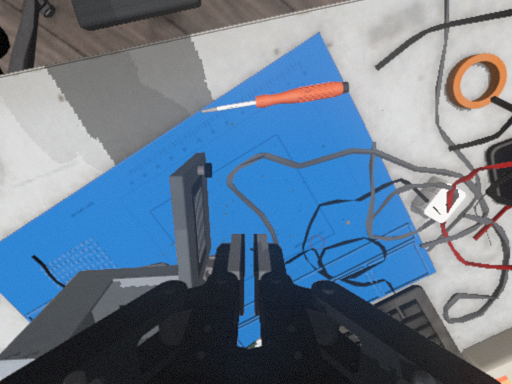

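```bash
python3 - <<'E'
from h import *
C=cam('scene')
print(proj(C,[[.6001,.2069,.056],[.6001,.2069,.110]]))
hx=np.array([.9933,-.1158]);hy=np.array([.1158,.9933]);pin=np.array([.6001,.2069])
# door top corners hung, yaw -10.6..
u=np.array([np.cos(np.radians(-10.3)),np.sin(np.radians(-10.3))]);xd=np.array([u[1],-u[0]])
m=pin-66e-3*u+7.5e-3*xd
for a,b in [(-55,-5),(55,-5)]:
    q=m+u*a/1e3+xd*b/1e3; print(proj(C,[[*q,.128],[*q,.018]]).round(1))
E
```

```text
[[189.87692669 238.20360685]
 [188.41847087 223.05553707]]
[[221.  234.6]
 [222.3 266. ]]
[[191.4 218.9]
 [194.1 249.5]]
```

```bash
cat > arc.py <<'E'
from h import *
hx=np.array([.9933,-.1158]);hy=np.array([.1158,.9933]);pin=np.array([.6000,.2069])
def wp(phi,s,R,a=11,b=15):
    p=np.radians(phi); d=-np.sin(p)*hx-np.cos(p)*hy; n=-np.cos(p)*hx+np.sin(p)*hy
    r=a*abs(n@R[:2,0])+b*abs(n@R[:2,1])
    return pin+(s*d+(r-2.5)*n)/1000
if __name__=='__main__':
    st=manip.state();R=st['ee_rot'];p=st['eef_pos'][:2]
    for phi in [95,90,85,80,75,70,65,60,55,50,45,40,35,30,25,20,15,10,5,2,0]:
        w=wp(phi,88,R); dl=(w-p)*1000; print(phi,w.round(4),'tool',(R[:2,:2].T@dl).round(1)); p=w
E
python3 arc.py
```

```text
95 [0.5164 0.2371] tool [-10.6 -27.1]
90 [0.5141 0.2303] tool [ 0.9 -7.1]
85 [0.5124 0.2235] tool [ 0.4 -7. ]
80 [0.5113 0.2165] tool [-0.2 -7.1]
75 [0.5107 0.2092] tool [-0.8 -7.2]
70 [0.5108 0.2018] tool [-1.4 -7.3]
65 [0.5114 0.1943] tool [-2.1 -7.2]
60 [0.5128 0.1868] tool [-2.8 -7.2]
55 [0.5149 0.1793] tool [-3.5 -7. ]
50 [0.5177 0.1718] tool [-4.2 -6.8]
45 [0.5213 0.1646] tool [-4.8 -6.5]
40 [0.5256 0.1575] tool [-5.5 -6.1]
35 [0.5306 0.1509] tool [-6.2 -5.6]
30 [0.5363 0.1446] tool [-6.8 -5.1]
25 [0.5426 0.1389] tool [-7.3 -4.5]
20 [0.5496 0.1337] tool [-7.8 -3.8]
15 [0.5572 0.1292] tool [-8.3 -3. ]
10 [0.5652 0.1254] tool [-8.6 -2.2]
5 [0.5737 0.1225] tool [-8.9 -1.3]
2 [0.5778 0.1213] tool [-4.3 -0.4]
0 [0.5803 0.1206] tool [-2.6 -0.2]
```

Request:
carry_out([
  {"claw": 1, "tx": 0, "ty": 0, "tz": 30, "spin": 0},
  {"claw": 1, "tx": 0, "ty": 0, "tz": 40, "spin": 0},
  {"claw": 1, "tx": -6, "ty": -8, "tz": 12, "spin": 0},
  {"claw": 1, "tx": -4, "ty": -8, "tz": 0, "spin": 0},
  {"claw": 1, "tx": 0, "ty": 0, "tz": 0, "spin": 0},
])

```text
t: 18.45
eef_pos: [0.5208, 0.2432, 0.0981]
ee_rot: [[-0.982, 0.19, -0.0], [0.19, 0.982, -0.008], [-0.001, -0.008, -1.0]]
contact_force: [0.2, -0.6, -0.3]
grip_width: -0.0002
```

Request:
carry_out([
  {"claw": 1, "tx": 2, "ty": -7, "tz": 0, "spin": 0},
  {"claw": 1, "tx": 2, "ty": -7, "tz": 0, "spin": 0},
  {"claw": 1, "tx": 0, "ty": -7, "tz": 0, "spin": 0},
  {"claw": 1, "tx": 0, "ty": -7, "tz": 0, "spin": 0},
])

```text
t: 18.85
eef_pos: [0.5137, 0.2147, 0.1033]
ee_rot: [[-0.982, 0.191, 0.006], [0.19, 0.982, -0.007], [-0.007, -0.005, -1.0]]
contact_force: [0.8, 0.2, -0.7]
grip_width: 0.0002
```

Request:
carry_out([
  {"claw": 1, "tx": -1, "ty": -7, "tz": 0, "spin": 0},
  {"claw": 1, "tx": -1, "ty": -7, "tz": 0, "spin": 0},
  {"claw": 1, "tx": -2, "ty": -7, "tz": 0, "spin": 0},
  {"claw": 1, "tx": -3, "ty": -7, "tz": 0, "spin": 0},
])

```text
t: 19.25
eef_pos: [0.5154, 0.1837, 0.1046]
ee_rot: [[-0.982, 0.19, 0.008], [0.19, 0.982, -0.006], [-0.009, -0.004, -1.0]]
contact_force: [0.0, 0.5, -0.1]
grip_width: -0.0002
```

```bash
python3 - <<'E'
from h import *
im,C,st=snap('scene','s5.png'); print(st['eef_pos'],st['contact_force'])
cv2.imwrite('pics/s5a.png',cv2.resize(im[170:270,150:270],None,fx=6,fy=6,interpolation=cv2.INTER_CUBIC))
E
```

```text
[0.51541603 0.18366779 0.1046085 ] [ 0.03653147  0.48743219 -0.11328205]
```

View pics/s5a.png

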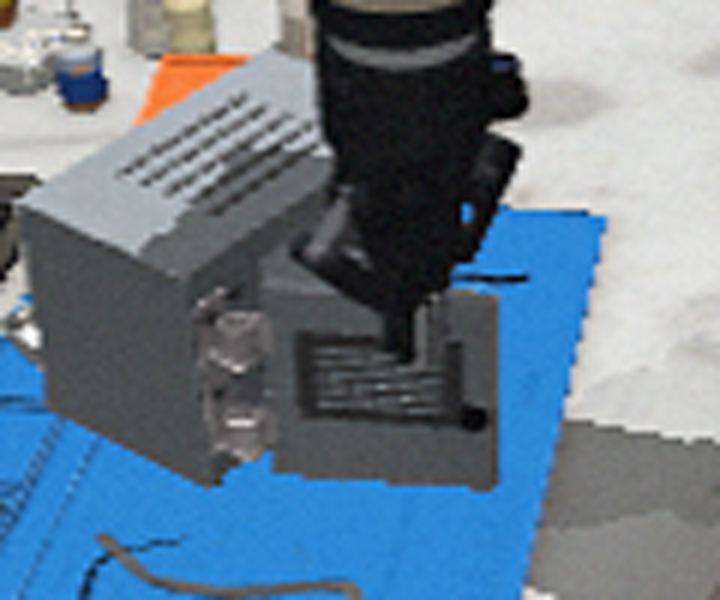

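Request:
carry_out([
  {"claw": 1, "tx": -3.5, "ty": -7, "tz": 1, "spin": 0},
  {"claw": 1, "tx": -4, "ty": -7, "tz": 1, "spin": 0},
  {"claw": 1, "tx": -5, "ty": -6.5, "tz": 1, "spin": 0},
  {"claw": 1, "tx": -5.5, "ty": -6, "tz": 1, "spin": 0},
  {"claw": 1, "tx": -6, "ty": -5.5, "tz": 1, "spin": 0},
  {"claw": 1, "tx": -7, "ty": -5, "tz": 1, "spin": 0},
  {"claw": 1, "tx": -7, "ty": -4.5, "tz": 0, "spin": 0},
])

```text
t: 20.0
eef_pos: [0.5471, 0.1303, 0.098]
ee_rot: [[-0.982, 0.191, 0.007], [0.191, 0.982, -0.007], [-0.008, -0.005, -1.0]]
contact_force: [-0.7, 0.7, 0.2]
grip_width: -0.0001
```

```bash
python3 - <<'E'
from h import *
from arc import wp
st=manip.state(); print(st['eef_pos'],st['contact_force'])
p=st['eef_pos'][:2];R=st['ee_rot']
for phi in [30,25,20,15,10,5,3,0]:
    w=wp(phi,88,R); dl=(w-p)*1000; print(phi,w.round(4),'tool',(R[:2,:2].T@dl).round(1)); p=w
E
```

```text
[0.54711749 0.13030792 0.09800047] [-0.74299385  0.69519531  0.17428878]
30 [0.5363 0.1446] tool [13.3 12. ]
25 [0.5427 0.1389] tool [-7.4 -4.4]
20 [0.5497 0.1337] tool [-7.8 -3.7]
15 [0.5572 0.1292] tool [-8.3 -3. ]
10 [0.5653 0.1254] tool [-8.6 -2.2]
5 [0.5737 0.1225] tool [-8.9 -1.3]
3 [0.5765 0.1216] tool [-2.9 -0.3]
0 [0.5803 0.1206] tool [-3.9 -0.3]
```

Request:
carry_out([
  {"claw": 1, "tx": -8, "ty": -1, "tz": 0, "spin": 0},
  {"claw": 1, "tx": -8, "ty": -1, "tz": 0, "spin": 0},
  {"claw": 1, "tx": -6, "ty": 0, "tz": 0, "spin": 0},
])

```text
t: 20.3
eef_pos: [0.5705, 0.1228, 0.0981]
ee_rot: [[-0.981, 0.192, 0.007], [0.192, 0.981, -0.007], [-0.008, -0.006, -1.0]]
contact_force: [0.0, 1.2, 0.7]
grip_width: 0.0004
```

```bash
python3 - <<'E'
from h import *
im,C,st=snap('scene','s6.png'); print(st['eef_pos'],st['contact_force'])
cv2.imwrite('pics/s6a.png',cv2.resize(im[170:270,150:270],None,fx=6,fy=6,interpolation=cv2.INTER_CUBIC))
E
```

```text
[0.57049999 0.1228288  0.09812291] [0.04077952 1.22168428 0.70668567]
```

View pics/s6a.png

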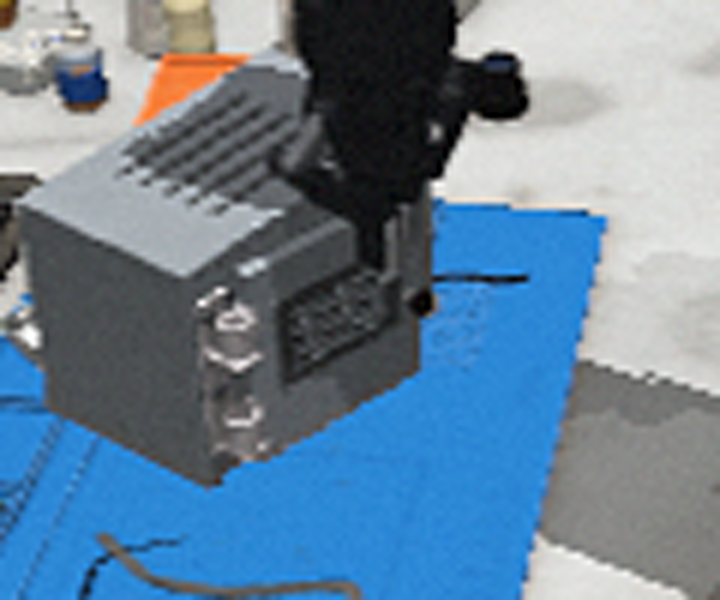

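Nearly shut. Final approach in small force-watched steps.

Request:
carry_out([
  {"claw": 1, "tx": -3, "ty": 0, "tz": 0, "spin": 0},
  {"claw": 1, "tx": -3, "ty": 0, "tz": 0, "spin": 0},
])

```text
t: 20.55
eef_pos: [0.5774, 0.1218, 0.0981]
ee_rot: [[-0.981, 0.192, 0.007], [0.191, 0.981, -0.007], [-0.008, -0.005, -1.0]]
contact_force: [-0.7, 0.0, 1.0]
grip_width: 0.0002
```

Request:
carry_out([
  {"claw": 1, "tx": -2, "ty": 0, "tz": 0, "spin": 0},
])

```text
t: 20.65
eef_pos: [0.5796, 0.1215, 0.0981]
ee_rot: [[-0.982, 0.191, 0.007], [0.191, 0.982, -0.007], [-0.008, -0.005, -1.0]]
contact_force: [-0.6, 0.3, 0.3]
grip_width: -0.0
```

Request:
carry_out([
  {"claw": 1, "tx": -1.5, "ty": 0, "tz": 0, "spin": 0},
])

```text
t: 20.75
eef_pos: [0.5811, 0.1213, 0.0981]
ee_rot: [[-0.982, 0.191, 0.007], [0.191, 0.982, -0.007], [-0.008, -0.005, -1.0]]
contact_force: [0.4, 0.6, -0.7]
grip_width: 0.0001
```

Request:
carry_out([
  {"claw": 1, "tx": -1.5, "ty": 0, "tz": 0, "spin": 0},
])

```text
t: 20.85
eef_pos: [0.5825, 0.1212, 0.0981]
ee_rot: [[-0.982, 0.191, 0.007], [0.191, 0.982, -0.007], [-0.008, -0.005, -1.0]]
contact_force: [-3.4, 0.5, -0.6]
grip_width: 0.0001
```

Request:
carry_out([
  {"claw": 1, "tx": -1, "ty": 0, "tz": 0, "spin": 0},
])

```text
t: 20.95
eef_pos: [0.5828, 0.1212, 0.0978]
ee_rot: [[-0.982, 0.191, 0.005], [0.191, 0.982, -0.007], [-0.006, -0.005, -1.0]]
contact_force: [-6.2, 1.2, 0.9]
grip_width: -0.0002
```

```bash
python3 - <<'E'
from h import *
im,C,st=snap('scene','s7.png'); print(st['eef_pos'],st['contact_force'])
cv2.imwrite('pics/s7a.png',cv2.resize(im[170:270,150:270],None,fx=6,fy=6,interpolation=cv2.INTER_CUBIC))
im,C,st=snap('wrist','w7.png')
E
```

```text
[0.58281652 0.12117255 0.09777277] [-6.16299748  1.15363068  0.92412501]
```

View pics/s7a.png

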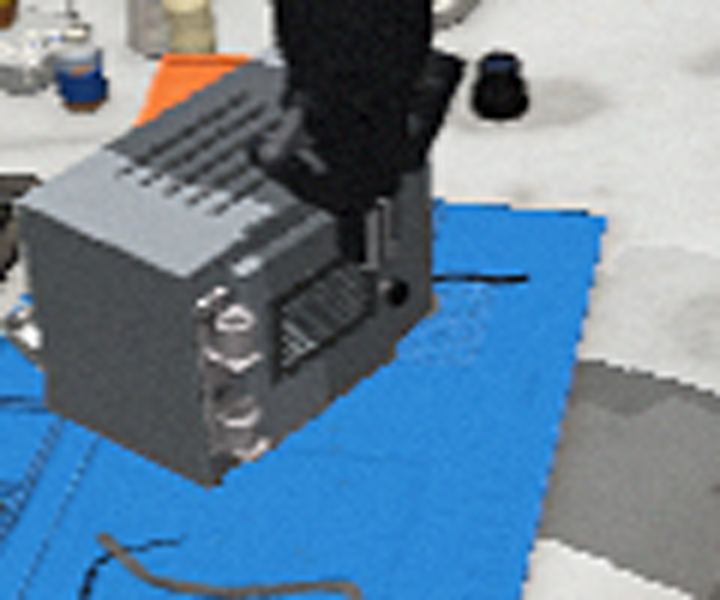

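View pics/w7.png

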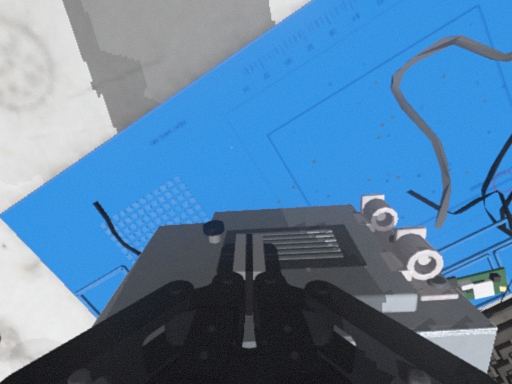

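Request:
carry_out([
  {"claw": 1, "tx": -1, "ty": 0, "tz": 0, "spin": 0},
])

```text
t: 21.15
eef_pos: [0.5829, 0.1211, 0.0977]
ee_rot: [[-0.982, 0.19, 0.003], [0.19, 0.982, -0.006], [-0.005, -0.006, -1.0]]
contact_force: [-7.7, 0.3, 4.3]
grip_width: 0.0005
```

Request:
carry_out([
  {"claw": 1, "tx": 8, "ty": 0, "tz": 0, "spin": 0},
  {"claw": 1, "tx": 30, "ty": 0, "tz": 0, "spin": 0},
  {"claw": 1, "tx": 20, "ty": 0, "tz": -45, "spin": 0},
  {"claw": 1, "tx": 0, "ty": 0, "tz": -45, "spin": 0},
  {"claw": 1, "tx": -40, "ty": 0, "tz": -20, "spin": 0},
  {"claw": 1, "tx": -40, "ty": 0, "tz": 0, "spin": 0},
  {"claw": 1, "tx": 0, "ty": 0, "tz": 0, "spin": 0},
])

```text
t: 21.85
eef_pos: [0.6016, 0.1181, 0.21]
ee_rot: [[-0.982, 0.19, 0.006], [0.19, 0.982, -0.008], [-0.007, -0.006, -1.0]]
contact_force: [0.2, -0.8, -1.1]
grip_width: -0.0001
```

```bash
python3 - <<'E'
from h import *
im,C,st=snap('wrist','w8.png'); print(st['eef_pos'],st['contact_force'])
im,C,st=snap('top','t8.png')
im,C,st=snap('scene','s8.png')
cv2.imwrite('pics/s8a.png',cv2.resize(im[170:270,150:270],None,fx=6,fy=6,interpolation=cv2.INTER_CUBIC))
E
```

```text
[0.60161967 0.11811679 0.21003315] [ 0.18122593 -0.78914616 -1.11468181]
```

View pics/w8.png

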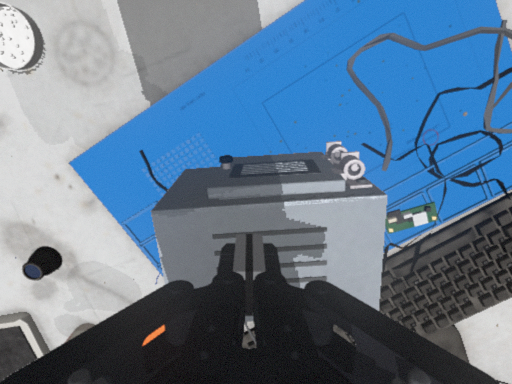

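View pics/s8a.png

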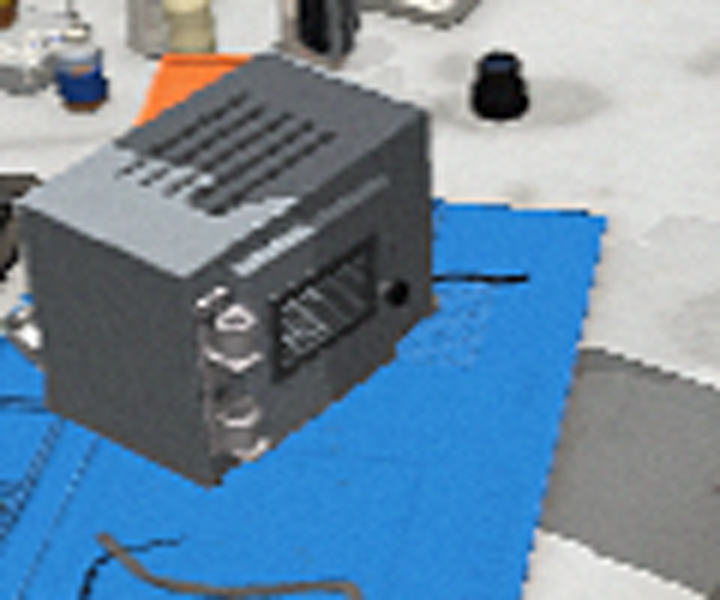

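```bash
python3 - <<'E'
from h import *
im=cv2.imread('pics/w8.png')
cv2.imwrite('pics/w8a.png',cv2.resize(im[140:225,145:395],None,fx=3.2,fy=3.2,interpolation=cv2.INTER_CUBIC))
E
```

```text
(no output)
```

View pics/w8a.png

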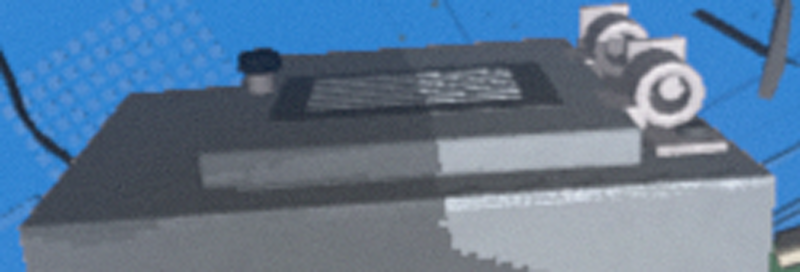

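```bash
python3 - <<'E'
from h import *
st=manip.state(); C=cam('wrist',st)
z=lambda x,y:[145+(x+.5)/3.2-.5,140+(y+.5)/3.2-.5]
d=onplane(C,[z(200,154),z(640,130),z(640,163),z(202,188)],.128); h=onplane(C,[z(22,228),z(772,178)],.138)
a=lambda e:np.degrees(np.arctan2(e[1],e[0]))
print(a(d[1]-d[0]),a(d[2]-d[3]),a(h[1]-h[0]),np.linalg.norm(d[1]-d[0]),np.linalg.norm(h[1]-h[0]))
y=np.radians(a(h[1]-h[0])-90);hx=np.array([np.cos(y),np.sin(y),0]);hy=np.array([-hx[1],hx[0],0]);c=(h[0]+h[1])/2+.055*hx
for p in [(d[0]+d[3])/2,(d[1]+d[2])/2]: print('housing coords',(p-c)@hx,(p-c)@hy)
k=onplane(C,[z(670,91)],.110)[0]; print('kn up',(k-c)@hx,(k-c)@hy)
E
```

```text
82.44720404236335 82.65473526139476 83.28660995124137 0.10825893362249205 0.1804729486921516
housing coords -0.06306728569323451 -0.046814104545551
housing coords -0.06167302829853236 0.06182779761989719
kn up -0.07019216156698486 0.07463664216344446
```

View pics/t8.png

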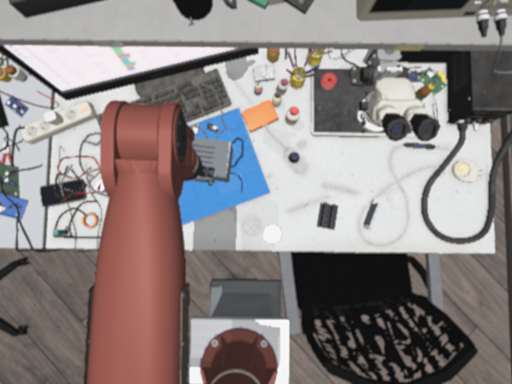

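```bash
python3 -c "
from station import manip
print(manip.state()['t'],manip.state()['contact_force']); print(manip.close_job())"
```

```text
22.0 [-0.89020758  0.48583679 -0.32302696]
the job is handed in; nothing more can be done
None
```

The door is hung on both hinge pins and shut against the housing. I handed the job in at 22.0 s of the 72 s allowed; no verdict comes back.

**What I did:** I lifted the larger door out of its stand and moved it in from the front, open at about 93°. I lowered it onto the pins in small force-checked steps. Side forces stayed at about 3 N on the way down, with 11.6 N upward when it seated. I let go, backed off, then swung the door round its hinge with shut fingers until it stopped against the housing with about 8 N.

**Last checks (wrist view, housing axes):**

| Check | Measured | Limit |
|---|---|---|
| Door angle to the front | about 0.8° (0.015 rad) | 0.09 rad |
| Free edge, x | -63 mm | above -72 mm |
| Free edge, y | -47 mm | below -30 mm |
| Upper knuckle from nominal x | about 1 mm | 5 mm |
| Upper knuckle from mid-slot y | about +9 mm | 16 mm (set for the lower knuckle) |

- **Seating:** The scene view had the hung knuckles and door corners within a few pixels of where a fully seated door should be, at roughly 2 mm per pixel. Seating height is therefore confirmed mainly by the seating force and the measured tool height.
- **Clear of everything:** The arm was touching nothing at hand-in. The loupe and tin look unmoved in the top view. The arm hid the screwdriver there, but nothing went near it.

**What disagreed:**
- The wrist tilt drifted by up to about 0.03 rad during moves, but the pin clearance absorbed it.
- Two wrist views differed by about 3 mm along the door. I used the two that shared the same viewing geometry, and the fit bore that out.

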